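# Pour carved beads through the swing funnel into the jar

## Robot

A 6-joint arm with a two-finger parallel gripper is mounted at the origin on the work surface. World frame = base frame: x ahead of the robot, y to its left, z up, the work surface at z = 0. Lengths are in m, angles in degrees, forces in N, time in s.
With the tool pointing down it reaches from about 0.25 to 0.725 m from the base axis. Payload 9.7 kg.
Tool frame: the origin (TCP) lies at the very end of the fingers, on their centre line; the grasp point (between the pads) lies 19 mm behind it; y points along the fingers, x is the direction in which the jaws open and shut, and the axes are right-handed (so a half turn about y gives the same grasp; the last joint's range is limited). The gripper opens to 85 mm and grips with 20 to 120 N. Pads are 22 mm wide; open, the fingers measure 114 mm over their backs; the gripper's body (76 mm by 85 mm) begins 54 mm behind the grasp point. The pads swing forward as they close: fully open they stand 13 mm farther back than shut.
Start: joints at [67.494, 4.979, 10.078, 95.1, 0, 90], TCP at [0.211, 0.508, 0.231] pointing down, gripper open.
Joint ranges: [-179.16, 179.16], [-48.56, 103.87], [-65.8, 70.77], [-126.05, 130.52], [-82.76, 87.17], [-180, 180]. Speed limits (degrees/s): [127.2, 127.2, 147.25, 180, 180, 180].

## Interface

Orientations are given as [roll, pitch, yaw] about the fixed x, y, z axes, in that order (R = Rz(yaw) Ry(pitch) Rx(roll)).
In Python, from workcell import bot gives the robot as it stands.
- The arm moves only by the shell command python3 -m jog 'ROWS' [FORCE]. ROWS is JSON, a list of rows, each an object with "rotation": the turn, a rotation vector about the world's x, y, z in degrees, a list of three; "travel": the shift along the world's x, y, z in mm, a list of three; "jaw": the gripper command: -1 is shut, 1 is fully open, values between are in proportion. In form: [{"rotation": [rx, ry, rz], "travel": [x, y, z], "jaw": jaw}, ...]. A call has 1 to 8 rows; each row shifts and turns the commanded pose from where the row before left it; what a row does not reach is not made up. A row lasts 1/8 s, in which the tool goes at most 62.5 mm and 10.7 degrees, less where a joint would pass 70% of its speed; a pose out of reach is approached as far as the arm can. A call with a gripper value outside its range is refused whole. The fingers move at their own pace and stop on an object; FORCE is the grip in N (left out, the last holds). Time passes only in rows, so rows that do not move let the fingers close. It gives the time, the measured TCP pose, the force and the opening at its end, in the units of the state.
- bot.get_obs(): the state, without advancing time (a new reading comes with each control period).
- bot.camera(name): name is "scene" or "top" or "wrist"; returns the picture (400x640x3 uint8, red, green, blue); there is no depth.
- bot.camera_params(name): a dict with "K" (3x3 intrinsics, pixels), "view" (4x4, takes a point from world to camera coordinates). Camera axes: x right, y up, looking along -z (the intrinsics and any distortion apply to the point x, -y, -z); pixel columns grow to the right and rows downward; lengths in m; the calibration is good to about 2 mm. A picture is of the moment at which its call begins: read the wrist's pose just before it. camera_params takes no time and is no camera call; for the wrist camera it gives the pose at the moment of the call.
- bot.job_done(): hands the job in, once; it reports no verdict.
Trained networks look in the newest picture that a camera, given by its name, has taken for a name from the list of things; names that differ only in an ending like _2 or _b are one class to them, and where a whole thing is asked for, a point or a joint stands for the part that bears it (a point fixed in the world has none). Each returns a list of dicts, best first, with "score" (0 to 1); they miss things now and then, are a little off and sometimes report something else, mostly with a low value. They report only what shows in the picture. A call takes as long as a camera call. They do not tell look-alikes from the thing itself.
- bot.recognise(camera, thing): "xy" ([column, row] in pixels, amid what is visible of it).
- bot.trace(camera, thing): "mask" (400x640 bool, what is visible of it) and "xy" ([column, row] in pixels, amid what is visible of it).
The state is a dict: "time": time; "q": joint angles; "qd": joint speeds; "joint_efforts": joint torques, N m; "ee_pos": TCP position; "tcp_rot": TCP orientation; "wrist_force": force on the tool from outside, world axes, zero at the start; "torque": the same for the moment, N m; "opening": finger opening in m.
Only numpy, scipy, OpenCV 4.12 (cv2) and the standard library are available. Lean on these libraries where they do the work, as an engineer would, in place of code of your own. Each camera call takes 0.05 s, during which the arm holds its last target.

## Task

Swing the blue funnel by its peg until its spout is centred over the jar's mouth, then pour all five wooden beads from the tray through the funnel into the jar, and set the empty tray back upright on the bench, clear of the stand. Don't pick the beads up with the gripper or spill them, leave the jar standing where it is, and leave the mallet, gouge and cork block alone.

Things in the scene. Friction and masses are not known exactly. Their poses are not given: they have to be found in the camera images.
- stand: Fixed funnel stand: a plywood base plate 290 x 180 mm, 12 mm thick, lying on the bench, with a dark steel post 32 mm thick. Origin on the post's axis at bench level, z up; the plate reaches from 50 mm behind the post (+x of the stand) to 240 mm in front of it (-x), 90 mm to either side. Along its -x lies the arm at joint value 0.
- swing_arm (a joint): Hinge of the funnel's arm about the upright post (rad). At 0 the arm points along the stand's -x; growing values swing it clockwise seen from above (towards the stand's +y). Range -0.4 to 1.0; a friction hinge (about 0.3 N m) that stays where it is left. The funnel starts swung aside at 0.5 to 0.8.
- pivot (a point): Point on the axis of the post and the arm's hinge, 200 mm above the bench; the arm's hub below it tops out at 182 mm.
- spout (a point): Centre of the lower mouth of the blue funnel's spout, 108 mm above the bench, 150 mm from the post's axis. Spout: bore 64 mm, 72 mm outside, 14 mm long; above it the cone widens to the rim.
- funnel_rim (a point): Centre of the funnel's open top, 180 mm above the bench, straight above the spout; rim 160 mm across outside, wall 4 mm. The arm joins it on the post's side at 164 to 176 mm height.
- funnel_peg (a point): Dark wooden upright peg by which the arm is swung: 22 mm thick, free from 178 to 222 mm above the bench; 260 mm from the post's axis, 30 mm beyond the funnel's rim. The point lies on its axis at 200 mm. Nothing stands above it or beside it across the arm.
- jar: Clear straight-sided jar, open on top, standing loose on the stand's base plate: 84 mm outside, bore 76 mm, 88 mm tall, floor 6 mm thick, 0.35 kg. Origin at the centre of its underside, z up. It stands about 150 mm from the post, up to 30 mm to either side of the stand's -x line; its mouth is 8 mm lower than the spout's, so the funnel passes over it.
- jar_mouth (a point): Centre of the jar's open mouth, 88 mm above its underside.
- tray: Light wooden pouring tray with the beads in it, 150 mm long (x), 96 mm wide (y; 108 mm over the handle's uprights), about 0.25 kg empty. Origin at the centre of its underside, z up. Floor 4 mm thick, side and back walls 45 mm high; the front (+x) is open: over its last 35 mm the floor ramps up about 6 mm to the pouring lip, which keeps the beads in when the tray is level; tipped lip down by about 60 degrees they all roll out.
- tray_handle (a point): Centre of the tray's handle, a wooden cross bar above the middle of the tray: 24 mm thick (tray x), 26 mm high (66 to 92 mm above the underside), 100 mm long (tray y), between two 30 mm wide uprights that rise outside the side walls. The space before and behind the bar is free down to the beads' tops (about 28 mm above the underside).
- tray_lip (a point): Middle of the edge of the tray's pouring lip, at tray x = 75 mm, 11 mm above its underside; the lip is 88 mm wide between the side walls.
- mallet: Bystander: wooden carver's mallet standing on its head, 92 mm thick, 228 mm tall; origin under its centre.
- gouge: Bystander: gouge with wooden handle lying on the bench, 210 mm long, 32 mm thick; origin on the bench where handle (-x, 120 mm) and blade (+x, 90 mm) meet.
- strop: Bystander: cork sharpening block lying flat, 60 x 170 x 22 mm (x, y, z); origin under its centre.
- bead0: One of five dark wooden beads, chunky rounded barrels 24 mm thick and 24 mm long, 10 g, in the tray at the start; origin at its centre, z along its axis.
- bead1: One of five dark wooden beads, chunky rounded barrels 24 mm thick and 24 mm long, 10 g, in the tray at the start; origin at its centre, z along its axis.
- bead2: One of five dark wooden beads, chunky rounded barrels 24 mm thick and 24 mm long, 10 g, in the tray at the start; origin at its centre, z along its axis.
- bead3: One of five dark wooden beads, chunky rounded barrels 24 mm thick and 24 mm long, 10 g, in the tray at the start; origin at its centre, z along its axis.
- bead4: One of five dark wooden beads, chunky rounded barrels 24 mm thick and 24 mm long, 10 g, in the tray at the start; origin at its centre, z along its axis.
Not all that is in view belongs to the job. Of the things that look like the tray, the larger one is meant. Several things have the shape of the jar; the one meant has the colours described above.

How it is judged (in metres and radians):
On the way, in this order (a step that is already met when the one before it is completed fails the run):
1. the spout stands over the jar's mouth, within 12 mm sideways, at rest, with all beads still in the tray (horizontal distance between spout and jar_mouth below 0.012 m and velocity of joint swing_arm between -0.05 and 0.05 rad/s and z of bead0 in the frame of tray between 0.005 and 0.06 m and x of bead0 in the frame of tray between -0.08 and 0.08 m and y of bead0 in the frame of tray between -0.05 and 0.05 m and z of bead1 in the frame of tray between 0.005 and 0.06 m and x of bead1 in the frame of tray between -0.08 and 0.08 m and y of bead1 in the frame of tray between -0.05 and 0.05 m and z of bead2 in the frame of tray between 0.005 and 0.06 m and x of bead2 in the frame of tray between -0.08 and 0.08 m and y of bead2 in the frame of tray between -0.05 and 0.05 m and z of bead3 in the frame of tray between 0.005 and 0.06 m and x of bead3 in the frame of tray between -0.08 and 0.08 m and y of bead3 in the frame of tray between -0.05 and 0.05 m and z of bead4 in the frame of tray between 0.005 and 0.06 m and x of bead4 in the frame of tray between -0.08 and 0.08 m and y of bead4 in the frame of tray between -0.05 and 0.05 m), for 0.2 s.
2. all five beads are in the jar (horizontal distance between each of bead0, bead1, bead2, bead3, bead4 and jar below 0.035 m and z of bead0 in the frame of jar between 0.005 and 0.08 m and z of bead1 in the frame of jar between 0.005 and 0.08 m and z of bead2 in the frame of jar between 0.005 and 0.08 m and z of bead3 in the frame of jar between 0.005 and 0.08 m and z of bead4 in the frame of jar between 0.005 and 0.08 m), for 0.2 s.
At the end, for the whole second after the job is handed in: All five beads lie inside the jar (centres under 80 mm); the jar stands upright moved under 30 mm; the spout is still within 12 mm of straight above the jar's mouth; the empty tray stands upright (within 0.1 rad) on the bench, not on the stand; all at rest (all of step 2 and horizontal distance between spout and jar_mouth below 0.012 m and angle between each of jar, tray's own z axis and vertical below 0.1 rad and distance of jar from where it was at the start of the episode below 0.03 m and height (world z) of tray between -0.005 and 0.006 m and linear speed of each of tray, jar below 0.02 m/s and linear speed of each of bead0, bead1, bead2, bead3, bead4 below 0.03 m/s); the robot touches nothing.
It fails at once if a bead is gripped or pushed by the gripper (contact force between the fingers and bead0 above 1 N or contact force between the fingers and bead1 above 1 N or contact force between the fingers and bead2 above 1 N or contact force between the fingers and bead3 above 1 N or contact force between the fingers and bead4 above 1 N).
It fails at once if the jar is tipped or shifted by more than 30 mm (angle between jar's own z axis and vertical above 0.3 rad or distance of jar from where it was at the start of the episode above 0.03 m).
It fails at once if a bead is spilled onto the bench ((height (world z) of bead0 below 0.03 m and horizontal distance between bead0 and jar above 0.05 m and distance between bead0 and tray above 0.105 m) or (height (world z) of bead1 below 0.03 m and horizontal distance between bead1 and jar above 0.05 m and distance between bead1 and tray above 0.105 m) or (height (world z) of bead2 below 0.03 m and horizontal distance between bead2 and jar above 0.05 m and distance between bead2 and tray above 0.105 m) or (height (world z) of bead3 below 0.03 m and horizontal distance between bead3 and jar above 0.05 m and distance between bead3 and tray above 0.105 m) or (height (world z) of bead4 below 0.03 m and horizontal distance between bead4 and jar above 0.05 m and distance between bead4 and tray above 0.105 m)).
It fails at once if mallet, gouge or cork block moved by more than 30 mm (distance of any of mallet, gouge, strop from where it was at the start of the episode above 0.03 m).
It also fails if it takes over 72 s, if anything falls off the work surface, if the arm or the gripper's body presses on something with over 40 N, if the wrist force passes 120 N, or if a joint passes its speed limit or range.

## Working session

There is one attempt and no reset: what is moved stays moved. The work goes in short steps, Python scripts to look and compute and a shell command to move; the robot and the scene stay as the last step left them, time stands still between calls to the robot, and variables do not carry over. Pictures are saved under pics/ and viewed, and the job is handed in when it is done.

```bash
ls; mkdir -p pics
python3 - <<'E'
from workcell import bot
import cv2, numpy as np
print(bot.get_obs())
for n in ["scene","top","wrist"]:
    im=bot.camera(n); cv2.imwrite(f"pics/{n}0.png",im[:,:,::-1])
    p=bot.camera_params(n); print(n,p)
E
```

```text
pics
{'time': 0.0, 'q': array([ 6.74949260e+01,  5.01144053e+00,  1.00337722e+01,  9.50980540e+01,
       -1.08223262e-03,  9.00006795e+01]), 'qd': array([-0.01762765,  0.00749837,  0.04097027, -0.13153284,  0.1156209 ,
        0.09152569]), 'joint_efforts': array([-4.27056526e-03, -5.20393109e+01,  4.64804792e+01,  1.66038796e-02,
       -1.04305568e-04, -2.54801726e-06]), 'ee_pos': array([0.21044094, 0.50790807, 0.23057368]), 'tcp_rot': array([-9.00010831e+01,  7.57223517e-02,  6.74942465e+01]), 'wrist_force': array([ 0.03261261, -0.38913418,  0.10146127]), 'torque': array([ 0.0235855 , -0.01326687,  0.05908423]), 'opening': 0.08541208667542162}
scene {'K': array([[374.99293162,   0.        , 325.89871066],
       [  0.        , 374.99293162, 192.24886149],
       [  0.        ,   0.        ,   1.        ]]), 'view': array([[ 0.88264237,  0.46991875, -0.01089975, -0.47157743],
       [-0.37565696,  0.7191504 ,  0.584555  ,  0.17749728],
       [ 0.28253192, -0.51185844,  0.81128087, -1.16275101],
       [ 0.        ,  0.        ,  0.        ,  1.        ]])}
top {'K': array([[413.6
[... 212 characters left out ...]
      [ 0.99683298,  0.02046481,  0.07684525, -0.55169224],
       [-0.07672312, -0.00668886,  0.99703   , -1.27854458],
       [ 0.        ,  0.        ,  0.        ,  1.        ]])}
wrist {'K': array([[284.93796395,   0.        , 317.3087171 ],
       [  0.        , 284.93796395, 199.49562014],
       [  0.        ,   0.        ,   1.        ]]), 'view': array([[ 3.82548586e-01,  9.23934989e-01, -8.46058204e-04,
        -5.50800199e-01],
       [-8.89996794e-01,  3.68250504e-01, -2.68881523e-01,
         3.47097381e-02],
       [-2.48117485e-01,  1.03613235e-01,  9.63172887e-01,
        -3.79554468e-01],
       [ 0.00000000e+00,  0.00000000e+00,  0.00000000e+00,
         1.00000000e+00]])}
```

View pics/scene0.png

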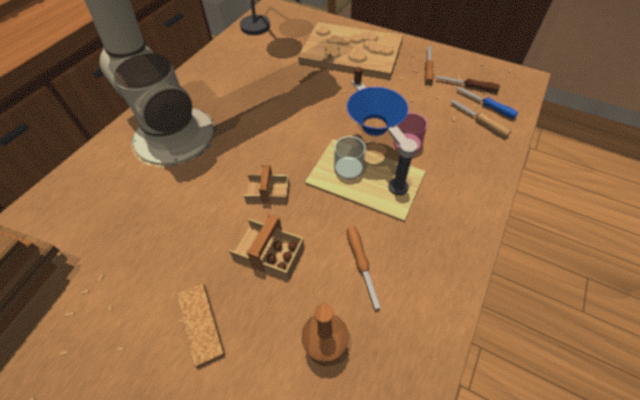

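View pics/top0.png

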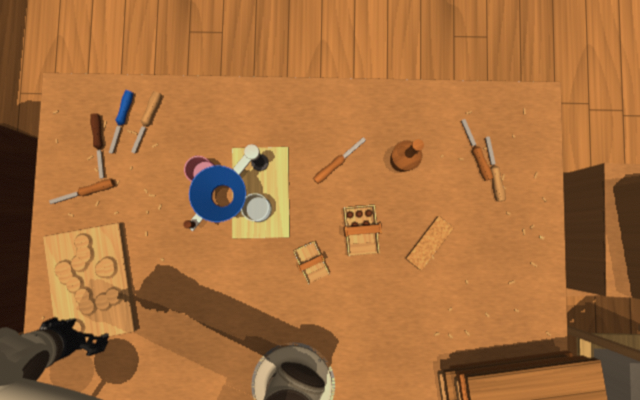

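View pics/wrist0.png

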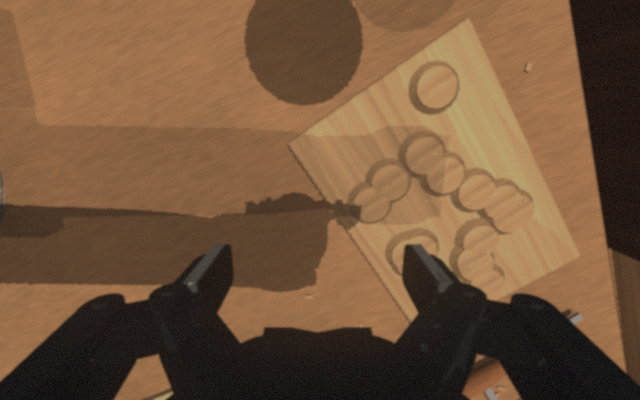

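```bash
cat > h.py <<'E'
from workcell import bot
import cv2, numpy as np
def P(cam):
    p=bot.camera_params(cam); return p["K"],p["view"]
def back(px,z,cam=None,KV=None):
    K,V=KV if KV is not None else P(cam)
    R=V[:3,:3]; t=V[:3,3]; C=-R.T@t
    d=np.linalg.inv(K)@np.array([px[0],px[1],1.]); d=R.T@np.array([d[0],-d[1],-d[2]])
    return C+d*(z-C[2])/d[2]
def proj(X,cam=None,KV=None):
    K,V=KV if KV is not None else P(cam)
    c=V[:3,:3]@np.asarray(X,float)+V[:3,3]; u=K@np.array([c[0],-c[1],-c[2]]); return u[:2]/u[2]
def snap(cam,name):
    im=bot.camera(cam); cv2.imwrite(f"pics/{name}.png",im[:,:,::-1]); return im
def crop(im,name,x0,y0,x1,y1,f):
    cv2.imwrite(f"pics/{name}.png",cv2.resize(im[y0:y1,x0:x1,::-1],None,fx=f,fy=f,interpolation=cv2.INTER_CUBIC))
E
python3 - <<'E'
from h import *
for cam in ["top","scene"]:
    im=bot.camera(cam)
    if cam=="top":
        crop(im,"top_st",180,130,300,245,5); crop(im,"top_tr",285,190,465,290,4)
    else: crop(im,"sc_st",300,60,440,220,4); crop(im,"sc_tr",220,155,310,280,5)
    for t in ["jar","tray","tray_handle","tray_lip","funnel_rim","funnel_peg","pivot","spout","jar_mouth","mallet","gouge","strop"]:
        try:
            r=bot.recognise(cam,t); print(cam,t,[(np.round(a["xy"],1).tolist(),round(a["score"],2)) for a in r[:4]])
        except Exception as e: print(t,e)
print(bot.get_obs()["time"])
E
```

```text
top jar [([192.0, 164.1], 0.82), ([252.7, 205.7], 0.59)]
top tray [([359.4, 231.0], 0.81), ([310.1, 259.3], 0.63), ([347.9, 213.1], 0.35)]
top tray_handle [([360.8, 234.2], 0.89), ([309.7, 261.3], 0.79)]
top tray_lip [([365.6, 231.8], 0.71), ([311.8, 261.2], 0.69)]
top funnel_rim [([213.2, 191.3], 0.68), ([405.7, 155.5], 0.62)]
top funnel_peg [([217.4, 188.5], 0.83)]
top pivot [([247.2, 193.5], 0.7), ([212.5, 189.7], 0.24)]
top spout [([217.4, 188.9], 0.78)]
top jar_mouth [([197.2, 166.7], 0.81), ([255.9, 211.4], 0.57), ([428.0, 243.5], 0.16)]
top mallet [([406.4, 155.6], 0.77)]
top gouge [([334.8, 164.5], 0.6), ([361.0, 231.5], 0.27)]
top strop [([432.1, 246.7], 0.61)]
scene jar [([348.6, 156.3], 0.93), ([413.4, 125.0], 0.64), ([279.3, 261.4], 0.32)]
scene tray [([267.2, 186.3], 0.93), ([266.0, 245.8], 0.9), ([270.9, 254.4], 0.19)]
scene tray_handle [([268.3, 188.7], 0.95), ([266.4, 247.5], 0.87), ([200.0, 325.8], 0.71)]
scene tray_lip [([267.7, 248.6], 0.65), ([267.7, 188.5], 0.59)]
scene funnel_rim [([380.4, 110.3], 0.82)]
scene funnel_peg [([383.5, 107.6], 0.95)]
scene pivot [([378.2, 167.6], 0.76), ([266.2, 250.1], 0.39)]
scene spout [([381.1, 113.1], 0.94)]
scene jar_mouth [([414.9, 128.5], 0.93), ([349.3, 156.1], 0.92), ([377.0, 169.4], 0.35)]
scene mallet [([325.6, 335.3], 0.84), ([266.6, 243.7], 0.55)]
scene gouge [([267.7, 246.9], 0.57), ([359.2, 260.0], 0.56)]
scene strop [([199.8, 323.9], 0.95)]
1.45
```

View pics/top_st.png

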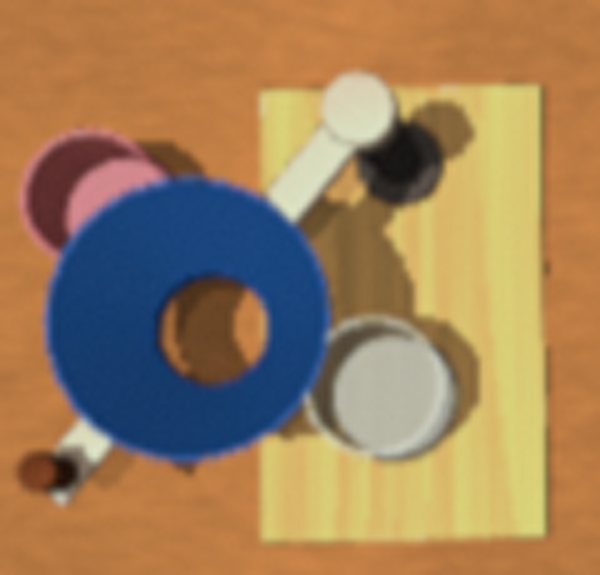

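View pics/top_tr.png

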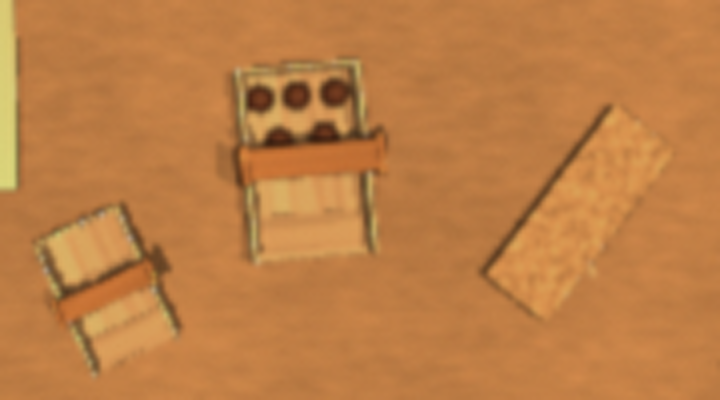

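View pics/sc_st.png

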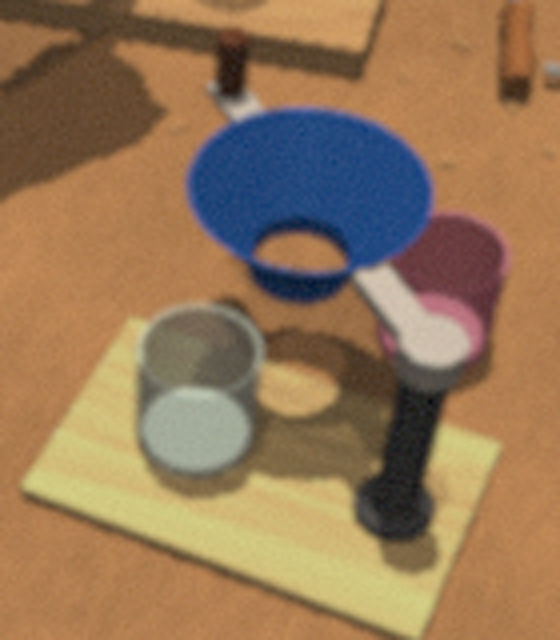

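View pics/sc_tr.png

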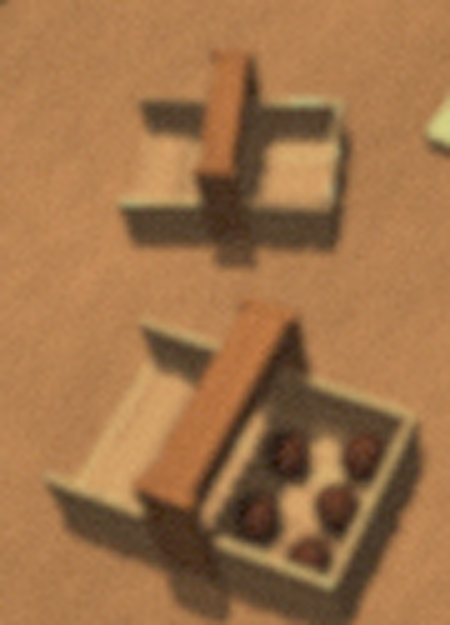

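Run:
```python
from h import *
T=lambda x,y:(180+x/5,130+y/5)
S=lambda x,y:(300+x/4,60+y/4)
for n,p,z in [("c",T(260,90),.012),("c",T(540,85),.012),("c",T(545,536),.012),("c",T(262,540),.012),("hub",T(358,107),.182),("rim",T(188.5,319),.18),("peg",T(40,471),.222),("jar",T(382,386),.1),("pink",T(90,190),.088)]:
    print("top",n,np.round(back(p,z,"top"),4))
for n,p,z in [("c",S(22,487),.012),("c",S(135,318),.012),("c",S(501,446),.012),("hub",S(437,338),.182),("peg",S(233,34),.222),("jar",S(201,345),.1)]:
    print("scene",n,np.round(back(p,z,"scene"),4))
Tr=lambda x,y:(285+x/4,190+y/4)
for n,p,z in [("bl",Tr(237,70),.045),("br",Tr(359,62),.045),("hl",Tr(240,162),.092),("hr",Tr(385,156),.092),("fl",Tr(254,262),.045),("fr",Tr(375,252),.045)]:
    print("top",n,np.round(back(p,z,"top"),4))
Ss=lambda x,y:(220+x/5,155+y/5)
for n,p,z in [("bl",Ss(415,415),.045),("br",Ss(332,588),.045),("h1",Ss(270,310),.092),("h2",Ss(165,495),.092),("fl",Ss(143,322),.045),("fr",Ss(48,480),.045)]:
    print("scene",n,np.round(back(p,z,"scene"),4))
```

```text
top c [0.7334 0.213  0.012 ]
top c [0.7402 0.0338 0.012 ]
top c [0.4526 0.0231 0.012 ]
top c [0.4464 0.2012 0.012 ]
top hub [0.6884 0.1212 0.182 ]
top rim [0.5682 0.2114 0.18  ]
top peg [0.4815 0.2766 0.222 ]
top jar [0.5389 0.1153 0.1   ]
top pink [0.6542 0.2965 0.088 ]
scene c [0.4583 0.0231 0.012 ]
scene c [0.4541 0.2012 0.012 ]
scene c [0.7384 0.2101 0.012 ]
scene hub [0.693  0.1235 0.182 ]
scene peg [0.4848 0.2797 0.222 ]
scene jar [0.5423 0.1244 0.1   ]
top bl [ 0.5474 -0.1472  0.045 ]
top br [ 0.5555 -0.241   0.045 ]
top hl [ 0.4759 -0.1476  0.092 ]
top hr [ 0.4825 -0.2546  0.092 ]
top fl [ 0.4007 -0.1625  0.045 ]
top fr [ 0.4103 -0.2547  0.045 ]
scene bl [ 0.5513 -0.1473  0.045 ]
scene br [ 0.5625 -0.241   0.045 ]
scene h1 [ 0.479  -0.1517  0.092 ]
scene h2 [ 0.4898 -0.2535  0.092 ]
scene fl [ 0.406  -0.1647  0.045 ]
scene fr [ 0.4164 -0.2569  0.045 ]
```

Run:
```python
from h import *
from scipy.spatial.transform import Rotation as Ro
K,V=P("wrist"); o=bot.get_obs()
C=-V[:3,:3].T@V[:3,3]; R=Ro.from_euler('xyz',o["tcp_rot"],degrees=True).as_matrix()
print("cam in tool",R.T@(C-o["ee_pos"]),"\n",R.T@V[:3,:3].T)
def at(tcp,yaw):
    R2=Ro.from_euler('xyz',[-90,0,yaw],degrees=True).as_matrix()
    c=np.array(tcp)+R2@(R.T@(C-o["ee_pos"])); Rc=R2@R.T@V[:3,:3].T
    Vn=np.eye(4); Vn[:3,:3]=Rc.T; Vn[:3,3]=-Rc.T@c; return K,Vn
for tcp,yaw in [((.483,.278,.35),53),((.43,.2,.40),53),((.40,.12,.35),90),((.42,.0,.40),90),((.42,.2,.45),90)]:
    kv=at(tcp,yaw); print(tcp,yaw,"jar",proj((.5405,.12,.1),KV=kv).round(),"post",proj((.69,.122,.18),KV=kv).round(),"peg",proj((.483,.278,.22),KV=kv).round(),"tray",proj((.482,-.2,.09),KV=kv).round())
```

```text
cam in tool [ 0.00111418 -0.14370803  0.06877886] 
 [[ 9.99999949e-01 -2.02983306e-04 -2.47738539e-04]
 [-1.84037061e-04  2.68880125e-01 -9.63173631e-01]
 [ 2.62120138e-04  9.63173628e-01  2.68880074e-01]]
(0.483, 0.278, 0.35) 53 jar [257. 262.] post [316. 369.] peg [316. 192.] tray [ 92. 337.]
(0.43, 0.2, 0.4) 53 jar [318. 246.] post [378. 339.] peg [398. 178.] tray [162. 315.]
(0.4, 0.12, 0.35) 90 jar [316. 262.] post [318. 386.] peg [464. 267.] tray [104. 224.]
(0.42, 0.0, 0.4) 90 jar [388. 237.] post [395. 347.] peg [544. 232.] tray [196. 202.]
(0.42, 0.2, 0.45) 90 jar [273. 226.] post [271. 325.] peg [373. 219.] tray [ 98. 194.]
```

```bash
python3 -m jog '[{"rotation":[0,0,-2],"travel":[38,-42,24],"jaw":1},{"rotation":[0,0,-2],"travel":[38,-42,24],"jaw":1},{"rotation":[0,0,-2],"travel":[38,-42,24],"jaw":1},{"rotation":[0,0,-2],"travel":[38,-42,24],"jaw":1},{"rotation":[0,0,-2],"travel":[38,-42,24],"jaw":1},{"rotation":[0,0,-2],"travel":[38,-42,24],"jaw":1},{"rotation":[0,0,-2],"travel":[38,-42,24],"jaw":1},{"rotation":[0,0,0],"travel":[0,0,0],"jaw":1}]'
python3 -m jog '[{"rotation":[0,0,0],"travel":[0,0,0],"jaw":1},{"rotation":[0,0,0],"travel":[0,0,0],"jaw":1}]'
python3 - <<'E'
from h import *
print(bot.get_obs()["ee_pos"],bot.get_obs()["tcp_rot"])
kv=P("wrist"); im=snap("wrist","w1"); np.savez("w1kv.npz",K=kv[0],V=kv[1])
for X in [(.5405,.12,.1),(.690,.122,.182),(.483,.278,.222),(.568,.2114,.18)]: print(proj(X,KV=kv).round(1))
E
```

```text
time: 2.45
ee_pos: [0.4789, 0.2116, 0.4002]
tcp_rot: [-90.1, -0.1, 53.2]
wrist_force: [-0.3, 0.1, -0.8]
opening: 0.0853
time: 2.7
ee_pos: [0.4757, 0.215, 0.3989]
tcp_rot: [-90.0, 0.0, 53.6]
wrist_force: [0.1, 1.0, 0.3]
opening: 0.0856
[0.47573782 0.21497673 0.398944  ] [-8.99737626e+01  2.70472516e-02  5.35910925e+01]
[293.9 230.8]
[351.6 325.5]
[365.7 154.8]
[354.7 230.8]
```

View pics/w1.png

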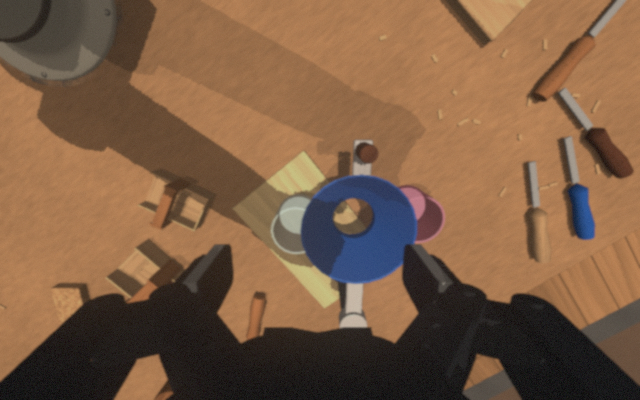

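```bash
cat >> h.py <<'E'
def ring(im,c,r,z,KV,x0,y0,f,col,out):
    a=np.linspace(0,2*np.pi,90)
    pts=np.array([proj((c[0]+r*np.cos(t),c[1]+r*np.sin(t),z),KV=KV) for t in a])
    cv2.polylines(out,[(((pts+.5-[x0,y0])*f)*8).astype(np.int32)],True,col,1,cv2.LINE_AA,3)
def up(im,x0,y0,x1,y1,f): return np.ascontiguousarray(cv2.resize(im[y0:y1,x0:x1,::-1],None,fx=f,fy=f,interpolation=cv2.INTER_CUBIC))
E
python3 - <<'E'
from h import *
im=cv2.imread("pics/w1.png")[:,:,::-1]; d=np.load("w1kv.npz"); kv=(d["K"],d["V"])
x0,y0,f=220,130,4
o=up(im,x0,y0,420,270,f)
ring(im,(.5405,.120),.042,.100,kv,x0,y0,f,(0,255,0),o)
ring(im,(.5405,.120),.042,.012,kv,x0,y0,f,(0,255,255),o)
ring(im,(.483,.278),.011,.222,kv,x0,y0,f,(0,0,255),o)
ring(im,(.568,.2114),.08,.18,kv,x0,y0,f,(255,0,255),o)
cv2.imwrite("pics/w1o.png",o)
E
```

```text
(no output)
```

View pics/w1o.png

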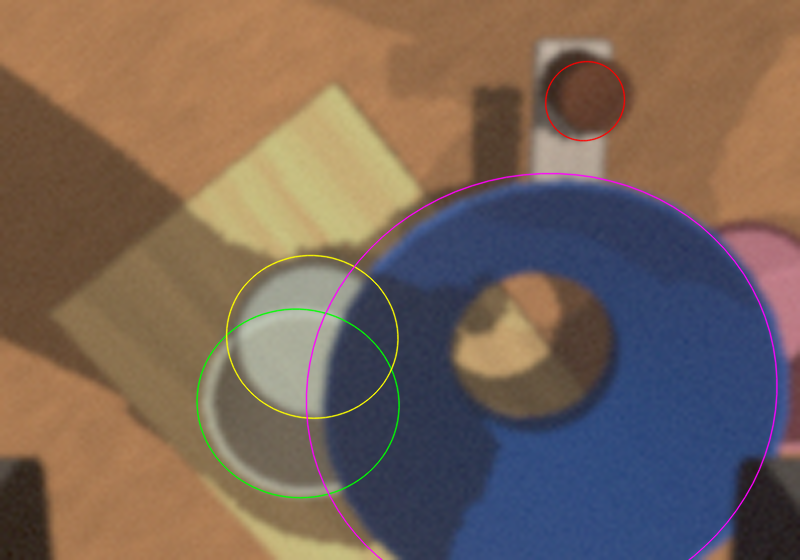

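```bash
python3 -m jog '[{"rotation":[0,0,-1],"travel":[4,32,-30],"jaw":1},{"rotation":[0,0,0],"travel":[4,33,-30],"jaw":1},{"rotation":[0,0,0],"travel":[0,0,-40],"jaw":1},{"rotation":[0,0,0],"travel":[0,0,-20],"jaw":1},{"rotation":[0,0,0],"travel":[0,0,0],"jaw":1},{"rotation":[0,0,0],"travel":[0,0,0],"jaw":1}]'
python3 - <<'E'
from h import *
print(bot.get_obs()["ee_pos"],bot.get_obs()["tcp_rot"])
kv=P("wrist"); im=snap("wrist","w2")
x0,y0,f=220,130,4
o=up(im,x0,y0,420,270,f)
ring(im,(.484,.279),.011,.222,kv,x0,y0,f,(0,0,255),o)
ring(im,(.541,.121),.042,.100,kv,x0,y0,f,(0,255,0),o)
cv2.imwrite("pics/w2o.png",o)
E
```

```text
time: 3.5
ee_pos: [0.4842, 0.2796, 0.2805]
tcp_rot: [-90.0, -0.1, 52.5]
wrist_force: [-0.1, -0.5, 0.7]
opening: 0.0855
[0.48420608 0.27956851 0.28050519] [-9.00282851e+01 -7.10142091e-02  5.25469248e+01]
```

View pics/w2o.png

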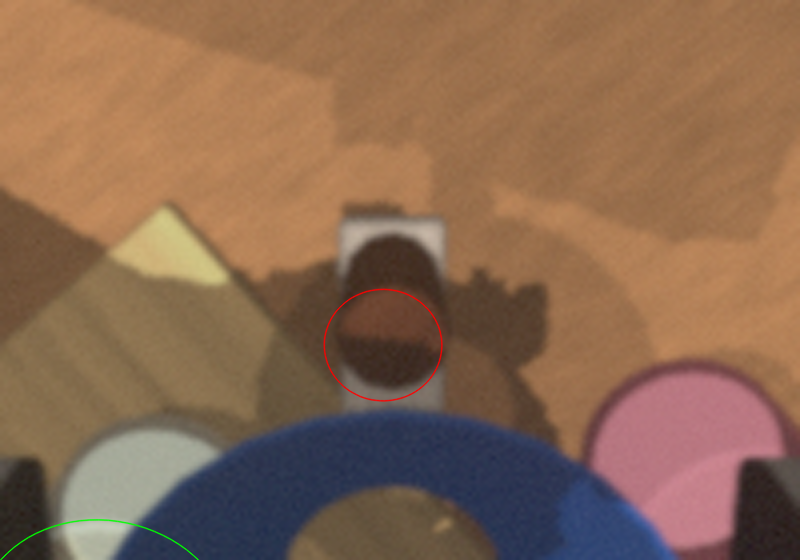

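```bash
python3 -m jog '[{"rotation":[0,0,0],"travel":[0,2,-47],"jaw":1},{"rotation":[0,0,0],"travel":[0,0,-46],"jaw":1},{"rotation":[0,0,0],"travel":[0,0,0],"jaw":0},{"rotation":[0,0,0],"travel":[0,0,0],"jaw":-1},{"rotation":[0,0,0],"travel":[0,0,0],"jaw":-1},{"rotation":[0,0,0],"travel":[0,0,0],"jaw":-1},{"rotation":[0,0,0],"travel":[0,0,0],"jaw":-1},{"rotation":[0,0,0],"travel":[0,0,0],"jaw":-1}]' 30
python3 - <<'E'
from h import *
s=bot.get_obs(); print(s["ee_pos"],s["tcp_rot"],s["opening"],s["wrist_force"])
E
```

```text
time: 4.55
ee_pos: [0.4853, 0.2815, 0.1886]
tcp_rot: [-90.1, -0.2, 52.5]
wrist_force: [-0.9, -0.1, 6.9]
opening: 0.0214
[0.48530456 0.28153388 0.18857776] [-90.08096609  -0.18938899  52.49254418] 0.021449163686553488 [-0.8805752  -0.06894825  6.8915399 ]
```

Run:
```python
import numpy as np
p=np.array([.690,.122]); a=np.radians(np.linspace(142.1,180.4,17))
q=p+.26*np.c_[np.cos(a),np.sin(a)]
print(np.round(np.diff(q,axis=0)*1000,1).tolist())
```

```text
[[-6.5, -8.7], [-6.1, -9.0], [-5.7, -9.2], [-5.4, -9.5], [-5.0, -9.7], [-4.5, -9.9], [-4.1, -10.0], [-3.7, -10.2], [-3.3, -10.4], [-2.8, -10.5], [-2.4, -10.6], [-2.0, -10.7], [-1.5, -10.8], [-1.1, -10.8], [-0.6, -10.8], [-0.2, -10.9]]
```

```bash
python3 -m jog '[{"rotation":[0,0,2.4],"travel":[-6.5,-8.7,2],"jaw":-1},{"rotation":[0,0,2.4],"travel":[-6.1,-9,0],"jaw":-1},{"rotation":[0,0,2.4],"travel":[-5.7,-9.2,0],"jaw":-1},{"rotation":[0,0,2.4],"travel":[-5.4,-9.5,0],"jaw":-1},{"rotation":[0,0,2.4],"travel":[-5,-9.7,0],"jaw":-1},{"rotation":[0,0,2.4],"travel":[-4.5,-9.9,0],"jaw":-1},{"rotation":[0,0,2.4],"travel":[-4.1,-10,0],"jaw":-1},{"rotation":[0,0,2.4],"travel":[-3.7,-10.2,0],"jaw":-1}]'
python3 -m jog '[{"rotation":[0,0,2.4],"travel":[-3.3,-10.4,0],"jaw":-1},{"rotation":[0,0,2.4],"travel":[-2.8,-10.5,0],"jaw":-1},{"rotation":[0,0,2.4],"travel":[-2.4,-10.6,0],"jaw":-1},{"rotation":[0,0,2.4],"travel":[-2,-10.7,0],"jaw":-1},{"rotation":[0,0,2.4],"travel":[-1.5,-10.8,0],"jaw":-1},{"rotation":[0,0,2.4],"travel":[-1.1,-10.8,0],"jaw":-1},{"rotation":[0,0,2.4],"travel":[-0.6,-10.8,0],"jaw":-1},{"rotation":[0,0,0],"travel":[0,0,0],"jaw":-1}]'
python3 - <<'E'
from h import *
s=bot.get_obs(); print(s["ee_pos"],s["tcp_rot"],s["opening"],s["wrist_force"])
im=snap("top","t3"); kv=P("top"); x0,y0,f=170,130,5
o=up(im,x0,y0,300,250,f)
ring(im,(.541,.121),.042,.100,kv,x0,y0,f,(0,255,0),o)
ring(im,(.541,.121),.032,.108,kv,x0,y0,f,(0,255,255),o)
cv2.imwrite("pics/t3o.png",o)
im=snap("scene","s3"); crop(im,"s3c",300,60,440,220,4)
E
```

```text
time: 5.55
ee_pos: [0.4442, 0.2047, 0.1887]
tcp_rot: [-90.1, -0.0, 71.8]
wrist_force: [5.3, -0.4, -6.4]
opening: 0.0213
time: 6.55
ee_pos: [0.431, 0.1297, 0.1887]
tcp_rot: [-90.1, 0.0, 88.5]
wrist_force: [7.4, -1.3, -7.0]
opening: 0.0209
[0.4309904  0.12971806 0.18868347] [-9.01391728e+01  1.13244614e-02  8.84676282e+01] 0.020912684305545968 [ 7.39058005 -1.26991919 -6.9814336 ]
```

View pics/t3o.png

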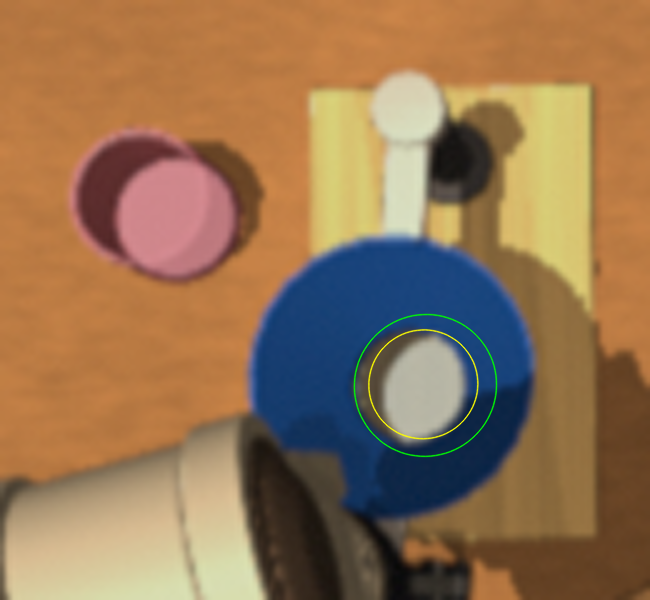

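View pics/s3c.png

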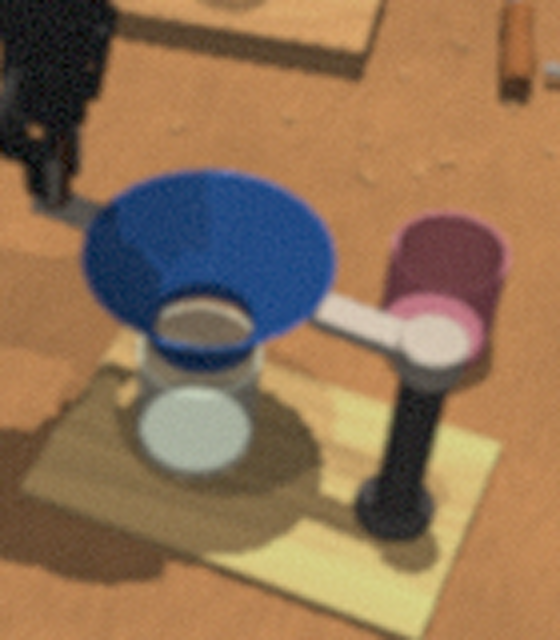

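```bash
python3 -m jog '[{"rotation":[0,0,1.2],"travel":[-0.1,-5.4,0],"jaw":-1},{"rotation":[0,0,1.2],"travel":[-0.1,-5.4,0],"jaw":-1},{"rotation":[0,0,0],"travel":[0,0,0],"jaw":-1},{"rotation":[0,0,0],"travel":[0,0,0],"jaw":-1}]'
python3 - <<'E'
from h import *
s=bot.get_obs(); print(s["ee_pos"],s["tcp_rot"],s["opening"],s["wrist_force"])
kv=P("scene"); x0,y0,f=325,85,8
im=snap("scene","s4")
im0=cv2.imread("pics/scene0.png")[:,:,::-1]
o=np.hstack([up(i,x0,y0,375,185,f) for i in (im0,im)])
a=up(im0,x0,y0,375,185,f); b=up(im,x0,y0,375,185,f)
ring(im,(.5415,.1235),.042,.100,kv,x0,y0,f,(0,255,0),a)
ring(im,(.5415,.1235),.036,.108,kv,x0,y0,f,(0,255,0),b)
ring(im,(.5415,.1235),.080,.180,kv,x0,y0,f,(0,255,255),b)
cv2.imwrite("pics/s4o.png",np.hstack([a,b])[:600])
E
```

```text
time: 7.15
ee_pos: [0.4309, 0.1194, 0.1887]
tcp_rot: [-90.1, 0.0, 90.9]
wrist_force: [7.0, -2.1, -7.8]
opening: 0.0209
[0.43088463 0.11938045 0.18866628] [-9.01411210e+01  1.31445971e-02  9.08664018e+01] 0.020933831737271234 [ 7.04997534 -2.12768346 -7.768858  ]
```

View pics/s4o.png

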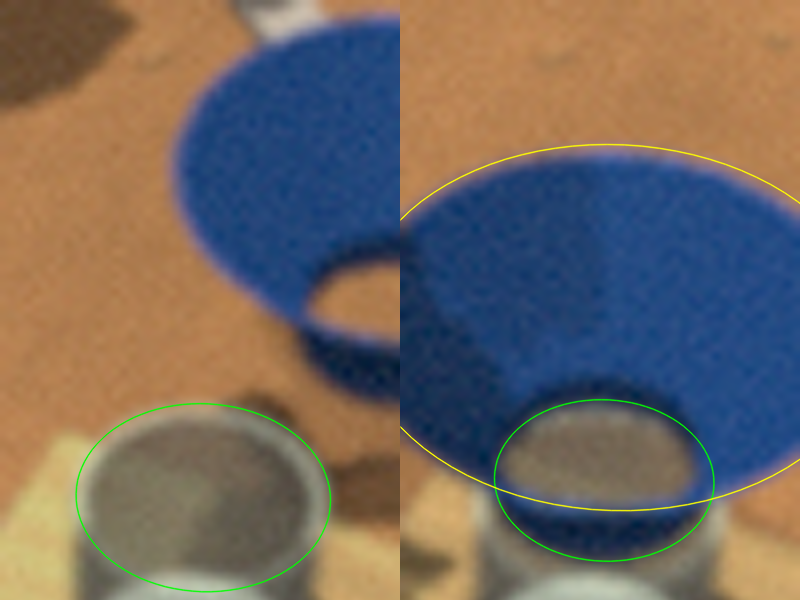

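```bash
python3 -m jog '[{"rotation":[0,0,0],"travel":[0,0,0],"jaw":1},{"rotation":[0,0,0],"travel":[0,0,0],"jaw":1},{"rotation":[0,0,0],"travel":[0,0,0],"jaw":1},{"rotation":[0,0,0],"travel":[0,0,50],"jaw":1},{"rotation":[0,0,0],"travel":[0,0,60],"jaw":1},{"rotation":[0,0,0],"travel":[0,0,60],"jaw":1},{"rotation":[0,0,0],"travel":[10,-30,50],"jaw":1},{"rotation":[0,0,0],"travel":[0,0,0],"jaw":1}]'
python3 -m jog '[{"rotation":[0,0,0],"travel":[0,0,0],"jaw":1}]'
python3 - <<'E'
from h import *
s=bot.get_obs(); print(s["ee_pos"],s["tcp_rot"],s["opening"],s["wrist_force"])
kv=P("wrist"); im=snap("wrist","w5"); x0,y0,f=210,100,4
a=up(im,x0,y0,410,250,f)
c=(.541,.121)
ring(im,c,.080,.180,kv,x0,y0,f,(0,255,255),a)
ring(im,c,.032,.108,kv,x0,y0,f,(0,255,0),a)
cv2.imwrite("pics/w5o.png",a)
kv=P("top"); im=snap("top","t5"); x0,y0,f=200,130,6
a=up(im,x0,y0,300,230,f)
ring(im,c,.080,.180,kv,x0,y0,f,(0,255,255),a)
ring(im,c,.032,.108,kv,x0,y0,f,(0,255,0),a)
cv2.imwrite("pics/t5o.png",a)
E
```

```text
time: 8.2
ee_pos: [0.4405, 0.0886, 0.412]
tcp_rot: [-90.3, -0.1, 90.8]
wrist_force: [-0.1, 0.1, 0.1]
opening: 0.0853
time: 8.32
ee_pos: [0.4398, 0.0895, 0.4078]
tcp_rot: [-90.0, -0.0, 90.9]
wrist_force: [-0.2, 0.2, -0.4]
opening: 0.085
[0.4398199  0.08954181 0.40781132] [-8.99752165e+01 -3.92975100e-03  9.08688561e+01] 0.08502024043624691 [-0.21033433  0.21818853 -0.36563762]
```

View pics/w5o.png

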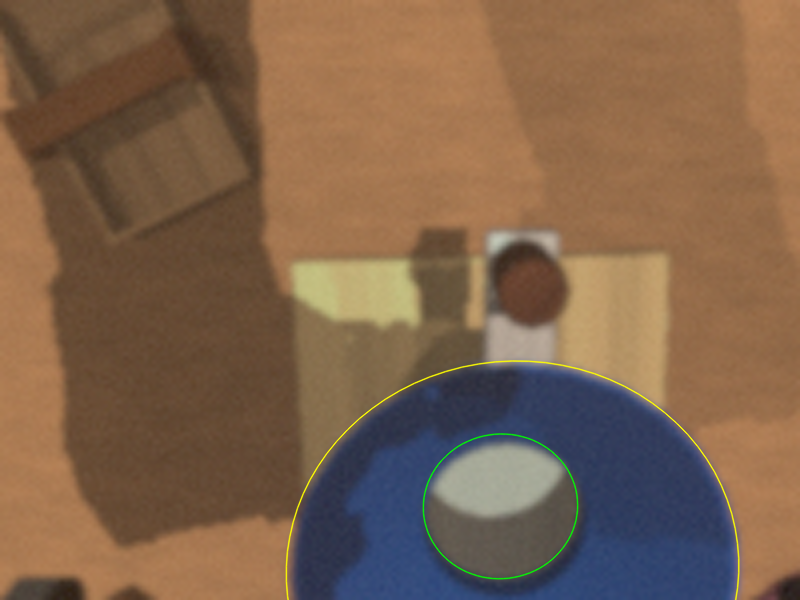

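View pics/t5o.png

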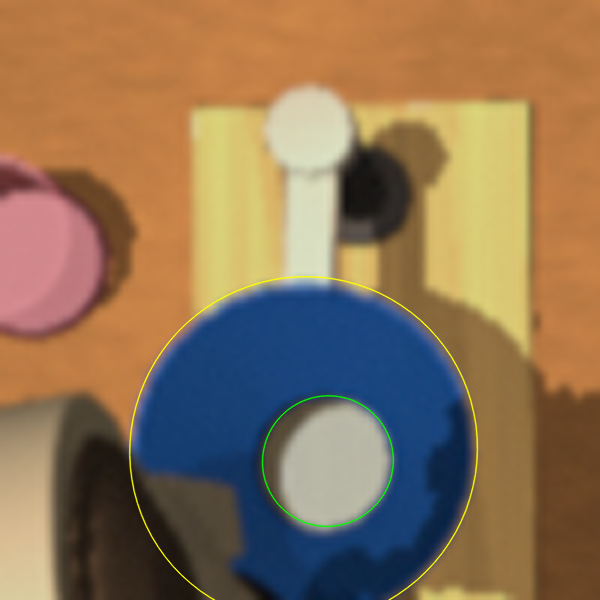

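View pics/w5.png

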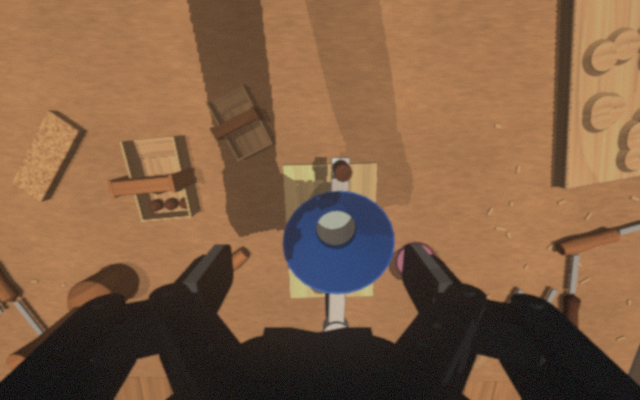

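```bash
python3 -m jog '[{"rotation":[0,0,-9.8],"travel":[25,6.5,-14],"jaw":1},{"rotation":[0,0,-9.8],"travel":[25,6.5,-14],"jaw":1},{"rotation":[0,0,-9.8],"travel":[25,6.5,-14],"jaw":1},{"rotation":[0,0,-9.8],"travel":[25,6.5,-14],"jaw":1},{"rotation":[0,0,-9.8],"travel":[25,6.5,-14],"jaw":1},{"rotation":[0,0,-9.8],"travel":[25,6.5,-14],"jaw":1},{"rotation":[0,0,-9.8],"travel":[25,6.5,-14],"jaw":1},{"rotation":[0,0,-9.7],"travel":[23,6.5,-14],"jaw":1}]'
python3 -m jog '[{"rotation":[0,0,0],"travel":[0,0,0],"jaw":1},{"rotation":[0,0,0],"travel":[0,0,0],"jaw":1}]'
python3 - <<'E'
from h import *
s=bot.get_obs(); print(s["q"].round(1),s["ee_pos"],s["tcp_rot"])
L=np.array([.565,.126,.24]); e=np.array([.976,.218,0])
prev=None
for th in range(0,81,8):
    t=np.radians(th); h=-75*np.cos(t)+49*np.sin(t); v=75*np.sin(t)+49*np.cos(t)
    p=L-e*h/1000+np.array([0,0,v/1000]); print(th,p.round(4), None if prev is None else ((p-prev)*1000).round(1)); prev=p
E
```

```text
time: 9.43
ee_pos: [0.6378, 0.1422, 0.2944]
tcp_rot: [-90.0, 0.1, 12.3]
wrist_force: [-0.5, -0.6, 0.8]
opening: 0.0853
time: 9.68
ee_pos: [0.6368, 0.1417, 0.2963]
tcp_rot: [-90.0, 0.1, 12.8]
wrist_force: [0.6, 0.2, 0.2]
opening: 0.0856
[ 12.5  23.1  39.2 106.2  -0.   89.8] [0.63680336 0.14165622 0.29625694] [-9.00006592e+01  5.59092844e-02  1.27913366e+01]
0 [0.6382 0.1424 0.289 ] None
8 [0.6308 0.1407 0.299 ] [-7.4 -1.6 10. ]
16 [0.6222 0.1388 0.3078] [-8.6 -1.9  8.8]
24 [0.6124 0.1366 0.3153] [-9.8 -2.2  7.5]
32 [0.6017 0.1342 0.3213] [-10.7  -2.4   6. ]
40 [0.5903 0.1317 0.3257] [-11.4  -2.5   4.4]
48 [0.5784 0.129  0.3285] [-11.9  -2.7   2.8]
56 [0.5663 0.1263 0.3296] [-12.2  -2.7   1.1]
64 [0.5541 0.1236 0.3289] [-12.2  -2.7  -0.7]
72 [0.5421 0.1209 0.3265] [-12.   -2.7  -2.4]
80 [0.5306 0.1183 0.3224] [-11.5  -2.6  -4.1]
```

```bash
python3 -m jog '[{"rotation":[1.74,-7.81,0],"travel":[-7.4,-1.6,10],"jaw":1},{"rotation":[1.74,-7.81,0],"travel":[-8.6,-1.9,8.8],"jaw":1},{"rotation":[1.74,-7.81,0],"travel":[-9.8,-2.2,7.5],"jaw":1},{"rotation":[1.74,-7.81,0],"travel":[-10.7,-2.4,6],"jaw":1},{"rotation":[1.74,-7.81,0],"travel":[-11.4,-2.5,4.4],"jaw":1},{"rotation":[1.74,-7.81,0],"travel":[-11.9,-2.7,2.8],"jaw":1},{"rotation":[1.74,-7.81,0],"travel":[-12.2,-2.7,1.1],"jaw":1},{"rotation":[1.74,-7.81,0],"travel":[-12.2,-2.7,-0.7],"jaw":1}]'
python3 -m jog '[{"rotation":[1.74,-7.81,0],"travel":[-12,-2.7,-2.4],"jaw":1},{"rotation":[0,0,0],"travel":[0,0,0],"jaw":1},{"rotation":[0,0,0],"travel":[0,0,0],"jaw":1}]'
python3 - <<'E'
from h import *
s=bot.get_obs(); print(s["q"].round(1),s["ee_pos"],s["tcp_rot"])
from scipy.spatial.transform import Rotation as Ro
R=Ro.from_euler('xyz',s["tcp_rot"],degrees=True).as_matrix(); print(R.round(3))
im=snap("scene","s6")
E
```

```text
time: 10.68
ee_pos: [0.5676, 0.126, 0.3385]
tcp_rot: [-90.4, -63.6, 13.0]
wrist_force: [33.9, 7.4, 57.9]
opening: 0.0855
time: 11.05
ee_pos: [0.5928, 0.1315, 0.3406]
tcp_rot: [-90.2, -70.3, 12.8]
wrist_force: [1.0, -0.2, 0.2]
opening: 0.0855
[ 12.5 -48.6 -47.3  20.9   0.1  89.9] [0.59277981 0.13149405 0.34057117] [-90.24011918 -70.31988185  12.82359563]
[[ 0.328  0.919 -0.218]
 [ 0.075  0.205  0.976]
 [ 0.942 -0.337 -0.001]]
```

View pics/s6.png

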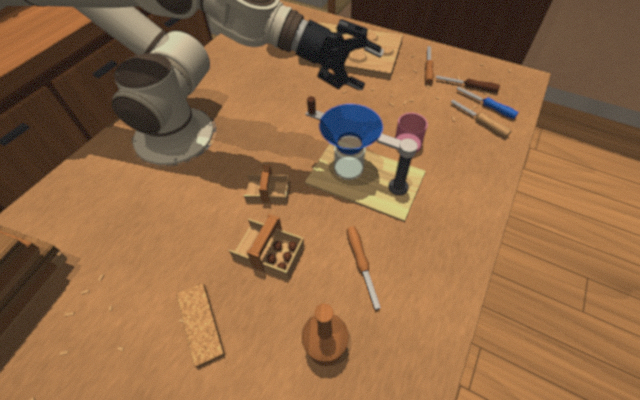

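```bash
python3 -m jog '[{"rotation":[0,0,10.4],"travel":[0,0,10],"jaw":1},{"rotation":[0,0,10.4],"travel":[0,0,10],"jaw":1},{"rotation":[0,0,10.4],"travel":[0,0,10],"jaw":1},{"rotation":[0,0,10.4],"travel":[0,0,0],"jaw":1},{"rotation":[0,0,10.4],"travel":[0,0,0],"jaw":1},{"rotation":[0,0,0],"travel":[0,0,0],"jaw":1},{"rotation":[0,0,0],"travel":[0,0,0],"jaw":1}]'
python3 - <<'E'
from h import *
s=bot.get_obs(); print(s["q"].round(1),s["ee_pos"],s["tcp_rot"])
from scipy.spatial.transform import Rotation as Ro
R=Ro.from_euler('xyz',s["tcp_rot"],degrees=True).as_matrix(); print(R.round(3))
E
```

```text
time: 11.98
ee_pos: [0.5937, 0.1324, 0.3679]
tcp_rot: [-90.5, -69.8, 61.8]
wrist_force: [-0.8, 0.3, 0.1]
opening: 0.0854
[-12.4 -18.2 -19.8  50.9  64.3  40.2] [0.59372747 0.13243597 0.36789535] [-90.47895588 -69.84608987  61.77556988]
[[ 0.163  0.451 -0.877]
 [ 0.304  0.823  0.48 ]
 [ 0.939 -0.345 -0.003]]
```

```bash
python3 -m jog '[{"rotation":[3,-2,0],"travel":[-26,-5,-14],"jaw":1},{"rotation":[0,0,3.2],"travel":[-26,-5,-14],"jaw":1},{"rotation":[0,0,0],"travel":[0,0,0],"jaw":1},{"rotation":[0,0,0],"travel":[0,0,0],"jaw":1}]'
python3 - <<'E'
from h import *
s=bot.get_obs(); print(s["q"].round(1),s["ee_pos"],s["tcp_rot"])
from scipy.spatial.transform import Rotation as Ro
R=Ro.from_euler('xyz',s["tcp_rot"],degrees=True).as_matrix(); print(R.round(3))
E
```

```text
time: 12.48
ee_pos: [0.5416, 0.1229, 0.3404]
tcp_rot: [-92.3, -73.4, 66.8]
wrist_force: [-0.0, -0.5, 0.2]
opening: 0.0854
[-16.3 -20.6 -25.1  56.9  71.1  29.2] [0.54164611 0.12286614 0.34036164] [-92.29218686 -73.42059587  66.81913803]
[[ 0.112  0.414 -0.903]
 [ 0.262  0.865  0.429]
 [ 0.958 -0.285 -0.011]]
```

Run:
```python
from h import *
from scipy.spatial.transform import Rotation as Ro
s=bot.get_obs()
R=Ro.from_euler('xyz',s["tcp_rot"],degrees=True); R2=Ro.from_euler('xyz',[-90,0,5],degrees=True)
rv=(R2*R.inv()).as_rotvec(degrees=True); print(rv,np.linalg.norm(rv),rv/10,(np.array([.482,-.2,.28])-s["ee_pos"])*100)
```

```text
[-43.18364988  63.13262176 -51.36201283] 92.13366328056051 [-4.31836499  6.31326218 -5.13620128] [ -5.96461073 -32.28661367  -6.03616449]
```

```bash
python3 -m jog '[{"rotation":[-4.32,6.31,-5.14],"travel":[-6,-32,4],"jaw":1},{"rotation":[-4.32,6.31,-5.14],"travel":[-6,-32,4],"jaw":1},{"rotation":[-4.32,6.31,-5.14],"travel":[-6,-32,0],"jaw":1},{"rotation":[-4.32,6.31,-5.14],"travel":[-6,-32,-8],"jaw":1},{"rotation":[-4.32,6.31,-5.14],"travel":[-6,-32,-10],"jaw":1},{"rotation":[-4.32,6.31,-5.14],"travel":[-6,-32,-10],"jaw":1},{"rotation":[-4.32,6.31,-5.14],"travel":[-6,-32,-10],"jaw":1},{"rotation":[-4.32,6.31,-5.14],"travel":[-6,-32,-10],"jaw":1}]'
python3 -m jog '[{"rotation":[-4.32,6.31,-5.14],"travel":[-6,-32,-10],"jaw":1},{"rotation":[-4.32,6.31,-5.14],"travel":[-6,-32,-10],"jaw":1},{"rotation":[0,0,0],"travel":[0,0,0],"jaw":1},{"rotation":[0,0,0],"travel":[0,0,0],"jaw":1}]'
python3 - <<'E'
from h import *
s=bot.get_obs(); print(s["q"].round(1),s["ee_pos"],s["tcp_rot"])
kv=P("wrist"); np.savez("w7kv.npz",K=kv[0],V=kv[1]); im=snap("wrist","w7")
print(proj((.482,-.2,.092),KV=kv))
E
```

```text
time: 13.48
ee_pos: [0.4949, -0.1349, 0.3]
tcp_rot: [-83.9, -14.0, 14.1]
wrist_force: [0.6, 0.5, -0.8]
opening: 0.0854
time: 13.98
ee_pos: [0.4826, -0.197, 0.279]
tcp_rot: [-89.9, -0.3, 4.8]
wrist_force: [-0.0, -0.7, -0.1]
opening: 0.0855
[-22.3   2.1  12.5 100.1   0.2  62.9] [ 0.48256396 -0.19701132  0.27902708] [-89.93733763  -0.27935579   4.78908636]
[315.8684385  183.49997116]
```

View pics/w7.png

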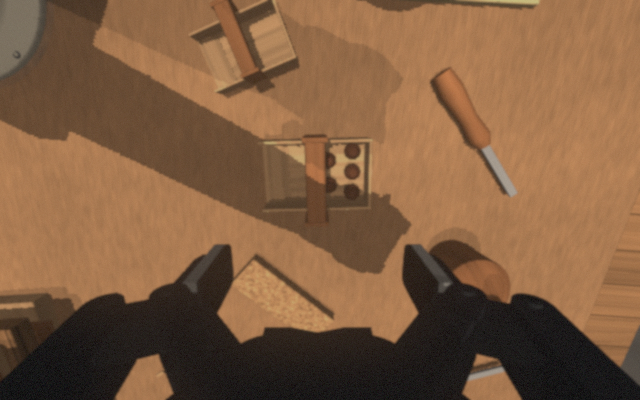

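Run:
```python
from h import *
im=cv2.imread("pics/w7.png")[:,:,::-1]; d=np.load("w7kv.npz"); kv=(d["K"],d["V"])
crop(im,"w7c",250,125,390,235,5)
def tr(x,y,yaw,pts,z): 
    c,s=np.cos(np.radians(yaw)),np.sin(np.radians(yaw))
    return [proj((x+c*a-s*b,y+s*a+c*b,z),KV=kv) for a,b in pts]
o=up(im,250,125,390,235,5)
for yaw,col,x,y in [(184.5,(0,255,0),.482,-.201)]:
    for pts,z in [([(12,50),(12,-50),(-12,-50),(-12,50)],.092),([(75,48),(75,-48),(-75,-48),(-75,48)],.045)]:
        q=np.array(tr(x,y,yaw,np.array(pts)/1000,z)); cv2.polylines(o,[((q+.5-[250,125])*5).astype(np.int32)],True,col,1)
cv2.imwrite("pics/w7o.png",o)
```

```text
(no output)
```

View pics/w7o.png

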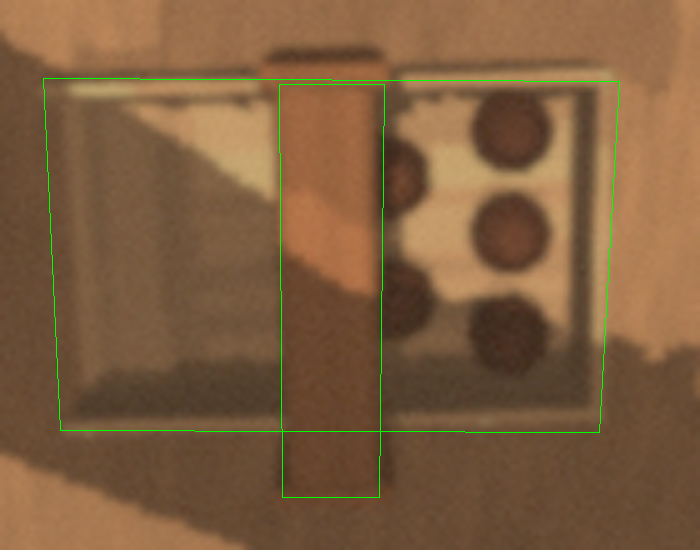

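Run:
```python
from h import *
im=cv2.imread("pics/w7.png")[:,:,::-1]; d=np.load("w7kv.npz"); kv=(d["K"],d["V"])
def tr(x,y,yaw,pts,z): 
    c,s=np.cos(np.radians(yaw)),np.sin(np.radians(yaw))
    return [proj((x+c*a-s*b,y+s*a+c*b,z),KV=kv) for a,b in pts]
g=np.clip((im.astype(float)/255)**.6*255,0,255).astype(np.uint8)
o=up(g,250,125,390,235,5)
for yaw,col,x,y in [(186,(0,255,0),.482,-.1993)]:
    for pts,z in [([(12,50),(12,-50),(-12,-50),(-12,50)],.092),([(75,48),(75,-48),(-75,-48),(-75,48)],.045),([(75,44),(75,-44)],.011)]:
        q=np.array(tr(x,y,yaw,np.array(pts)/1000,z)); cv2.polylines(o,[((q+.5-[250,125])*5).astype(np.int32)],True,col,1)
cv2.imwrite("pics/w7o2.png",o)
```

```text
(no output)
```

View pics/w7o2.png

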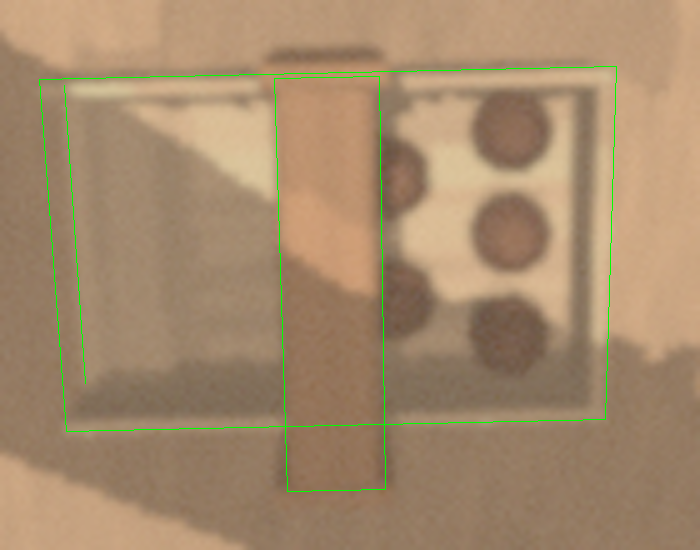

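```bash
python3 -m jog '[{"rotation":[0,0,0.9],"travel":[0,-2.3,-50],"jaw":1},{"rotation":[0,0,0],"travel":[0,0,-50],"jaw":1},{"rotation":[0,0,0],"travel":[0,0,-50],"jaw":1},{"rotation":[0,0,0],"travel":[0,0,-40],"jaw":1},{"rotation":[0,0,0],"travel":[0,0,-20],"jaw":1},{"rotation":[0,0,0],"travel":[0,0,-9],"jaw":1},{"rotation":[0,0,0],"travel":[0,0,0],"jaw":0},{"rotation":[0,0,0],"travel":[0,0,0],"jaw":-0.3}]' 30
python3 -m jog '[{"rotation":[0,0,0],"travel":[0,0,0],"jaw":-0.6},{"rotation":[0,0,0],"travel":[0,0,0],"jaw":-1},{"rotation":[0,0,0],"travel":[0,0,0],"jaw":-1},{"rotation":[0,0,0],"travel":[0,0,0],"jaw":-1},{"rotation":[0,0,0],"travel":[0,0,0],"jaw":-1},{"rotation":[0,0,0],"travel":[0,0,0],"jaw":-1}]' 80
python3 - <<'E'
from h import *
s=bot.get_obs(); print(s["ee_pos"],s["tcp_rot"],s["opening"],s["wrist_force"])
im=snap("top","t8"); crop(im,"t8c",170,130,410,290,3)
im=snap("scene","s8"); crop(im,"s8c",200,60,440,290,3)
E
```

```text
time: 15.02
ee_pos: [0.4823, -0.2001, 0.0604]
tcp_rot: [-90.0, -0.1, 5.7]
wrist_force: [0.1, 0.3, 0.1]
opening: 0.0516
time: 15.78
ee_pos: [0.4822, -0.2001, 0.06]
tcp_rot: [-90.0, -0.1, 5.7]
wrist_force: [-0.8, 0.4, 5.8]
opening: 0.0229
[ 0.48216342 -0.20012148  0.06002705] [-8.99503174e+01 -8.71064914e-02  5.66601497e+00] 0.022863002950363136 [-0.84144224  0.36512591  5.84280101]
```

View pics/s8c.png

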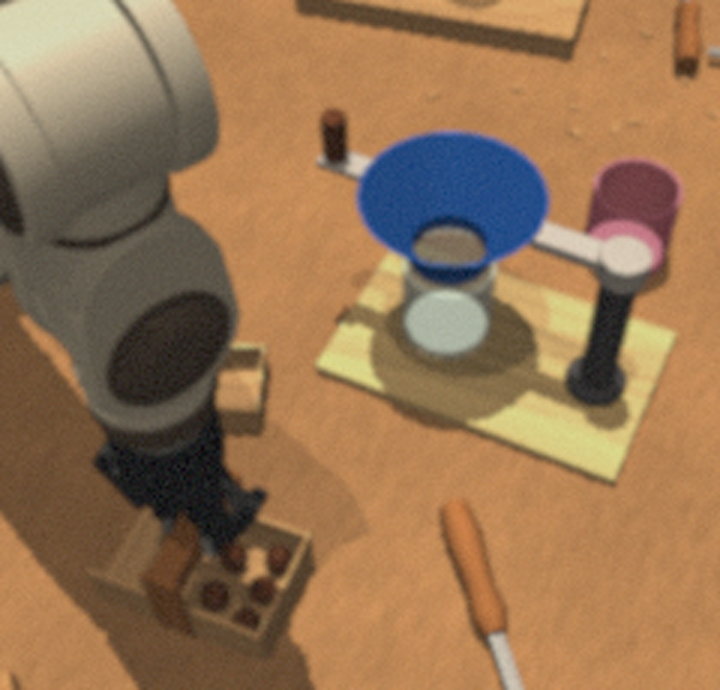

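```bash
python3 -m jog '[{"rotation":[0,0,0],"travel":[0,0,5],"jaw":-1},{"rotation":[0,0,0],"travel":[0,0,15],"jaw":-1},{"rotation":[-0.25,2.49,0],"travel":[0,0,30],"jaw":-1},{"rotation":[-0.25,2.49,0],"travel":[0,0,40],"jaw":-1},{"rotation":[-0.25,2.49,0],"travel":[0,0,45],"jaw":-1},{"rotation":[-0.25,2.49,0],"travel":[0,0,45],"jaw":-1},{"rotation":[0,0,0],"travel":[0,0,40],"jaw":-1},{"rotation":[0,0,0],"travel":[0,0,30],"jaw":-1}]'
python3 -m jog '[{"rotation":[0,0,0],"travel":[0,0,20],"jaw":-1},{"rotation":[0,0,0],"travel":[0,0,0],"jaw":-1},{"rotation":[0,0,0],"travel":[0,0,0],"jaw":-1}]'
python3 - <<'E'
from h import *
s=bot.get_obs(); print(s["q"].round(1),s["ee_pos"],s["tcp_rot"],s["opening"],s["wrist_force"])
im=snap("scene","s9"); crop(im,"s9c",180,60,440,290,3)
E
```

```text
time: 16.88
ee_pos: [0.4817, -0.1998, 0.3114]
tcp_rot: [-90.0, 9.9, 5.7]
wrist_force: [-0.1, -0.2, -3.2]
opening: 0.023
time: 17.25
ee_pos: [0.4816, -0.1999, 0.3283]
tcp_rot: [-89.9, 10.0, 5.7]
wrist_force: [-0.4, -0.2, -2.7]
opening: 0.0228
[-20.2  14.1  30.8 115.8  -4.3  64.5] [ 0.48161805 -0.19990513  0.32832007] [-89.8970385   10.03662464   5.66293844] 0.022832343516404965 [-0.38731469 -0.23912539 -2.663024  ]
```

View pics/s9c.png

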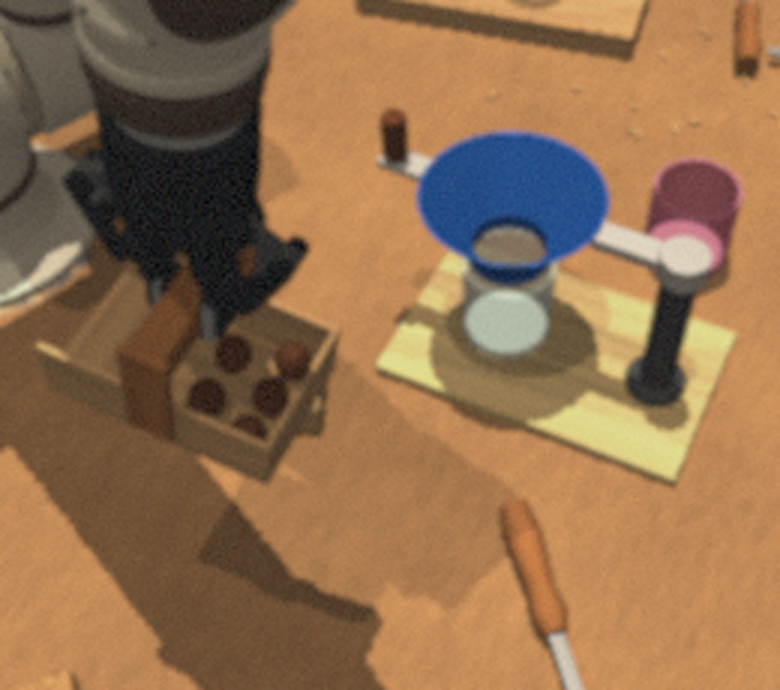

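```bash
python3 -m jog '[{"rotation":[0,0,2],"travel":[2,8,0],"jaw":-1},{"rotation":[0,0,3.5],"travel":[4.4,18,0],"jaw":-1},{"rotation":[0,0,4],"travel":[6.9,28,0],"jaw":-1},{"rotation":[0,0,4],"travel":[7.8,32,0],"jaw":-1},{"rotation":[0,0,4],"travel":[7.8,32,0],"jaw":-1},{"rotation":[0,0,4],"travel":[7.8,32,0],"jaw":-1},{"rotation":[0,0,4],"travel":[7.8,32,0],"jaw":-1},{"rotation":[0,0,4],"travel":[7.8,32,0],"jaw":-1}]'
python3 -m jog '[{"rotation":[0,0,4],"travel":[7.8,32,0],"jaw":-1},{"rotation":[0,0,4],"travel":[7.8,32,0],"jaw":-1},{"rotation":[0,0,4],"travel":[7.8,32,0],"jaw":-1},{"rotation":[0,0,4],"travel":[7.8,32,0],"jaw":-1},{"rotation":[0,0,4],"travel":[6.9,28,0],"jaw":-1},{"rotation":[0,0,4],"travel":[5.9,24,0],"jaw":-1},{"rotation":[0,0,3.5],"travel":[3,12,0],"jaw":-1},{"rotation":[0,0,2.3],"travel":[1.5,6,0],"jaw":-1}]'
python3 -m jog '[{"rotation":[0,0,0],"travel":[0,0,0],"jaw":-1},{"rotation":[0,0,0],"travel":[0,0,0],"jaw":-1}]'
python3 - <<'E'
from h import *
s=bot.get_obs(); print(s["q"].round(1),s["ee_pos"],s["tcp_rot"],s["opening"],s["wrist_force"])
im=snap("scene","s10"); crop(im,"s10c",240,20,500,220,3)
im=snap("top","t10"); crop(im,"t10c",150,90,350,250,4)
E
```

```text
time: 18.3
ee_pos: [0.5338, 0.0157, 0.3286]
tcp_rot: [-89.9, 10.0, 35.4]
wrist_force: [-0.7, -0.2, -2.8]
opening: 0.0234
time: 19.3
ee_pos: [0.5822, 0.2133, 0.3283]
tcp_rot: [-89.9, 10.1, 65.2]
wrist_force: [0.1, 0.0, -2.9]
opening: 0.0229
time: 19.55
ee_pos: [0.5823, 0.2116, 0.3292]
tcp_rot: [-89.9, 10.0, 64.9]
wrist_force: [0.1, 0.1, -3.0]
opening: 0.0228
[ 23.   29.5  51.4 119.5  -6.6  48.5] [0.58228275 0.21163111 0.32915491] [-89.92400141  10.00567046  64.90412757] 0.02279415159941719 [ 0.10771457  0.14918723 -2.97354206]
```

View pics/s10c.png

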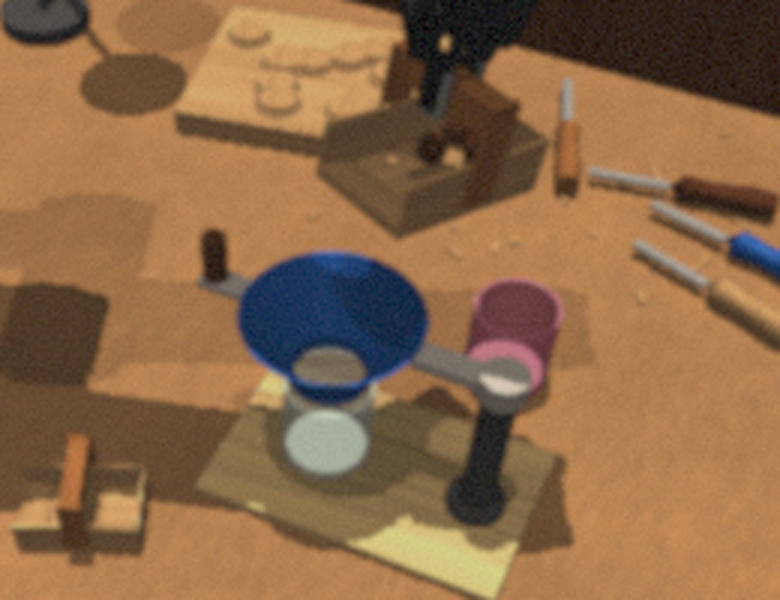

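View pics/t10c.png

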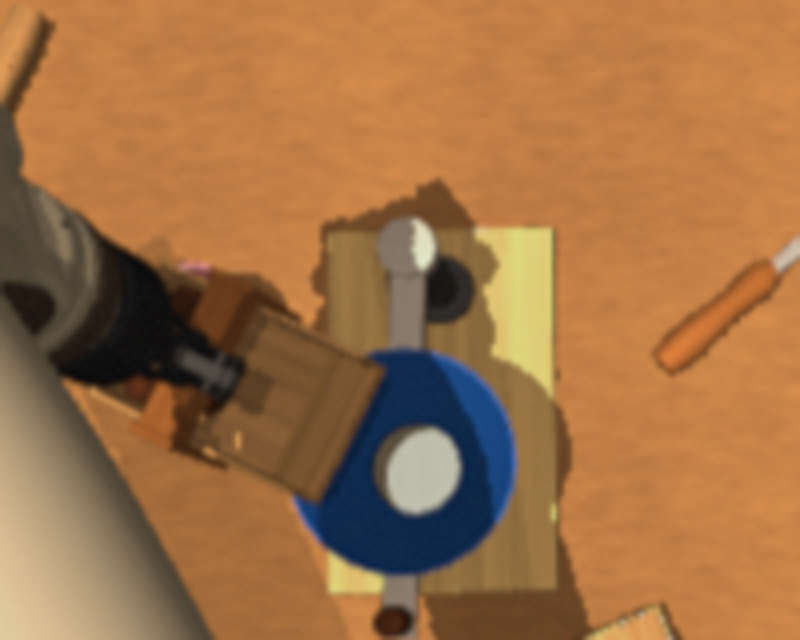

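```bash
python3 -m jog '[{"rotation":[0,0,0],"travel":[1,2,-10],"jaw":-1},{"rotation":[1.36,-0.64,0],"travel":[1,2,-18],"jaw":-1},{"rotation":[1.81,-0.85,0],"travel":[1,2,-18],"jaw":-1},{"rotation":[1.81,-0.85,0],"travel":[1,2,-13],"jaw":-1},{"rotation":[1.81,-0.85,0],"travel":[1.2,2,-9],"jaw":-1},{"rotation":[1.36,-0.64,0],"travel":[1.2,1.8,-5],"jaw":-1},{"rotation":[0.91,-0.42,0],"travel":[0,0,0],"jaw":-1},{"rotation":[0,0,0],"travel":[0,0,0],"jaw":-1}]'
python3 - <<'E'
from h import *
from scipy.spatial.transform import Rotation as Ro
s=bot.get_obs(); print(s["q"].round(1),s["ee_pos"],s["tcp_rot"],s["opening"],s["wrist_force"])
im=snap("top","t11"); crop(im,"t11c",150,90,350,250,4)
im=snap("scene","s11"); crop(im,"s11c",240,20,500,220,3)
L=np.array([.557,.1554,.207]); e=np.array([.423,.906,0])
prev=None
for th in range(0,77,4):
    t=np.radians(th); h=-75*np.cos(t)+49*np.sin(t); v=75*np.sin(t)+49*np.cos(t)
    p=L-e*h/1000+np.array([0,0,v/1000]); print(th,p.round(4), None if prev is None else ((p-prev)*1000).round(1)); prev=p
E
```

```text
time: 20.65
ee_pos: [0.5888, 0.2236, 0.2565]
tcp_rot: [-90.0, -0.0, 64.9]
wrist_force: [0.8, -0.1, -2.7]
opening: 0.0232
[20.8 17.3 27.2 99.9  0.  45.8] [0.58877486 0.2236408  0.2564765 ] [-8.99648207e+01 -2.77874214e-02  6.49423370e+01] 0.023185426199021374 [ 0.82043274 -0.12741938 -2.67849825]
0 [0.5887 0.2234 0.256 ] None
4 [0.5872 0.2201 0.2611] [-1.5 -3.3  5.1]
8 [0.5855 0.2165 0.266 ] [-1.7 -3.6  4.8]
12 [0.5837 0.2126 0.2705] [-1.8 -3.9  4.6]
16 [0.5818 0.2085 0.2748] [-1.9 -4.2  4.3]
20 [0.5797 0.2041 0.2787] [-2.1 -4.4  3.9]
24 [0.5776 0.1994 0.2823] [-2.2 -4.6  3.6]
28 [0.5753 0.1946 0.2855] [-2.3 -4.9  3.2]
32 [0.5729 0.1895 0.2883] [-2.4 -5.1  2.8]
36 [0.5705 0.1843 0.2907] [-2.4 -5.2  2.4]
40 [0.568  0.1789 0.2927] [-2.5 -5.4  2. ]
44 [0.5654 0.1734 0.2943] [-2.6 -5.5  1.6]
48 [0.5628 0.1679 0.2955] [-2.6 -5.6  1.2]
52 [0.5602 0.1623 0.2963] [-2.6 -5.6  0.7]
56 [0.5576 0.1566 0.2966] [-2.6 -5.7  0.3]
60 [0.5549 0.1509 0.2965] [-2.6 -5.7 -0.1]
64 [0.5523 0.1453 0.2959] [-2.6 -5.6 -0.6]
68 [0.5497 0.1397 0.2949] [-2.6 -5.6 -1. ]
72 [0.5471 0.1342 0.2935] [-2.6 -5.5 -1.4]
76 [0.5446 0.1288 0.2916] [-2.5 -5.4 -1.8]
```

View pics/t11c.png

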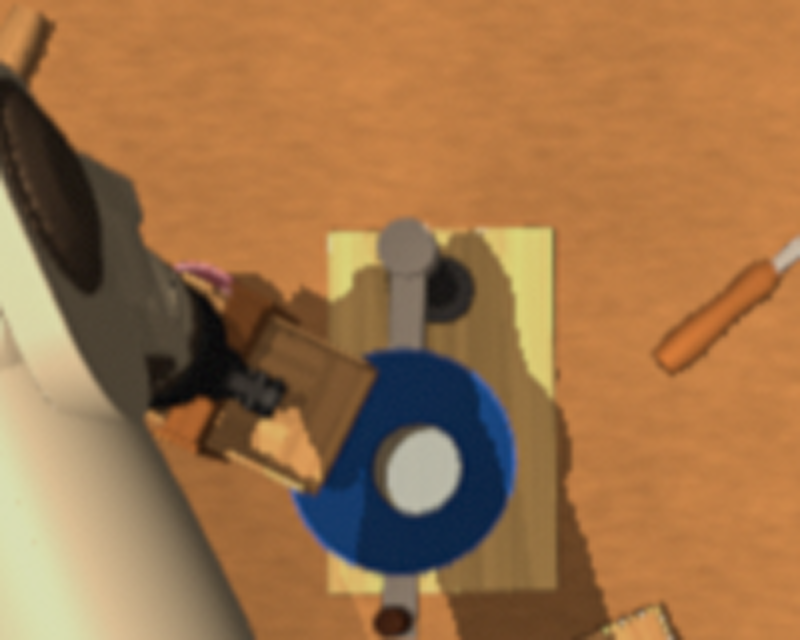

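View pics/s11c.png

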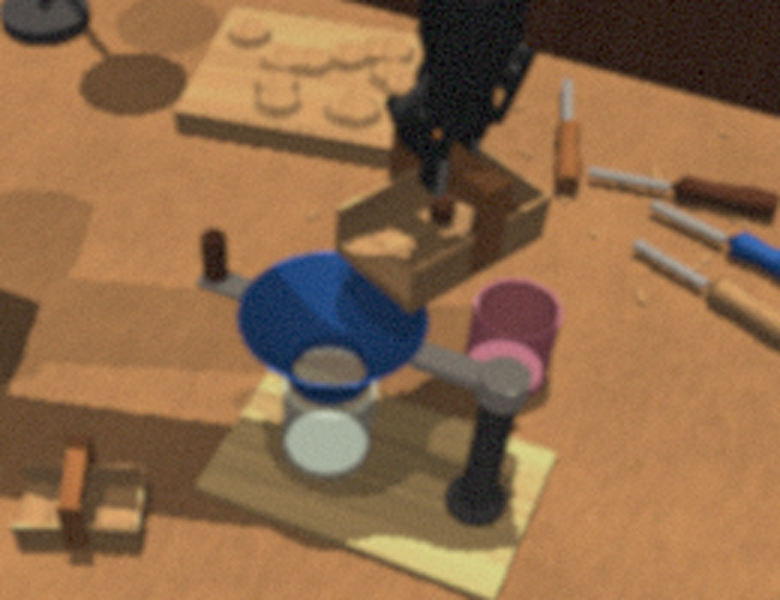

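```bash
python3 -m jog '[{"rotation":[3.62,-1.70,0],"travel":[-1.5,-3.3,5.1],"jaw":-1},{"rotation":[3.62,-1.70,0],"travel":[-1.7,-3.6,4.8],"jaw":-1},{"rotation":[3.62,-1.70,0],"travel":[-1.8,-3.9,4.6],"jaw":-1},{"rotation":[3.62,-1.70,0],"travel":[-1.9,-4.2,4.3],"jaw":-1},{"rotation":[0,0,0],"travel":[0,0,0],"jaw":-1},{"rotation":[0,0,0],"travel":[0,0,0],"jaw":-1}]'
python3 - <<'E'
from h import *
s=bot.get_obs(); print(s["ee_pos"],s["tcp_rot"],s["opening"],s["wrist_force"])
im=snap("scene","s12"); crop(im,"s12c",300,40,440,190,4)
E
```

```text
time: 21.5
ee_pos: [0.582, 0.209, 0.2747]
tcp_rot: [-90.0, -15.9, 65.0]
wrist_force: [-0.4, 0.5, -2.3]
opening: 0.023
[0.58199894 0.20898906 0.27474252] [-89.9707324  -15.92033344  64.96848039] 0.02301427013988288 [-0.43602146  0.51112349 -2.33849726]
```

View pics/s12c.png

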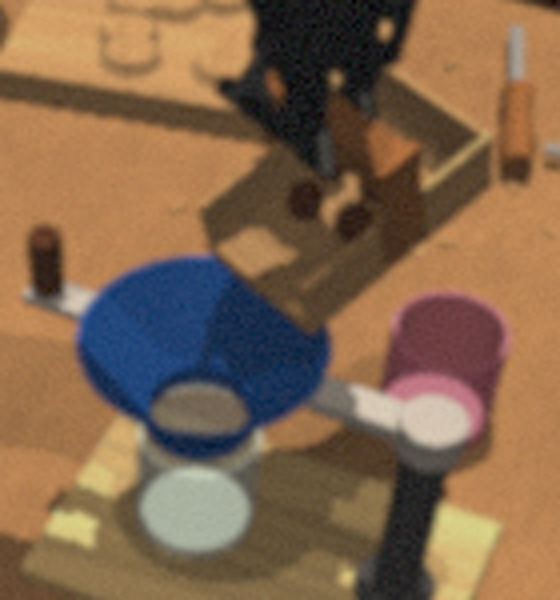

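```bash
python3 -m jog '[{"rotation":[3.62,-1.70,0],"travel":[-2.1,-4.4,3.9],"jaw":-1},{"rotation":[3.62,-1.70,0],"travel":[-2.2,-4.6,3.6],"jaw":-1},{"rotation":[0,0,0],"travel":[0,0,0],"jaw":-1},{"rotation":[3.62,-1.70,0],"travel":[-2.3,-4.9,3.2],"jaw":-1},{"rotation":[3.62,-1.70,0],"travel":[-2.4,-5.1,2.8],"jaw":-1},{"rotation":[0,0,0],"travel":[0,0,0],"jaw":-1},{"rotation":[0,0,0],"travel":[0,0,0],"jaw":-1}]'
python3 - <<'E'
from h import *
s=bot.get_obs(); print(s["ee_pos"],s["tcp_rot"],s["opening"],s["wrist_force"])
im=snap("scene","s13"); crop(im,"s13c",300,40,440,190,4)
E
```

```text
time: 22.42
ee_pos: [0.5731, 0.1903, 0.2881]
tcp_rot: [-90.0, -31.9, 65.0]
wrist_force: [-0.2, 0.4, -2.0]
opening: 0.023
[0.57314887 0.19028278 0.28813648] [-89.99511541 -31.87444277  64.99303136] 0.023025243672331067 [-0.16313896  0.39945809 -2.04011306]
```

View pics/s13c.png

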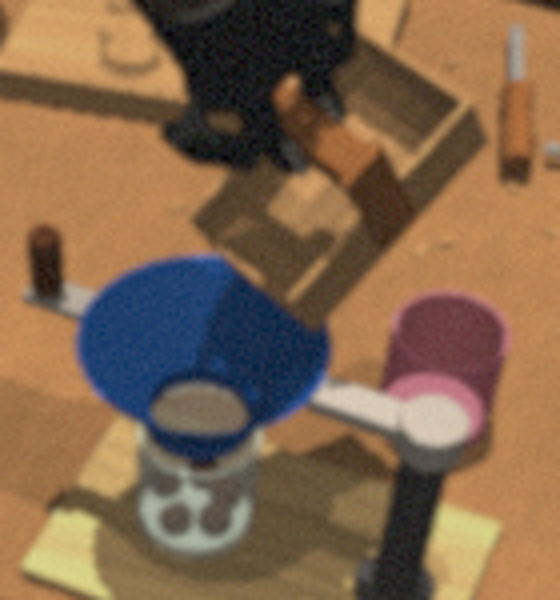

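```bash
python3 -m jog '[{"rotation":[3.62,-1.70,0],"travel":[-2.4,-5.2,2.4],"jaw":-1},{"rotation":[3.62,-1.70,0],"travel":[-2.5,-5.4,2],"jaw":-1},{"rotation":[3.62,-1.70,0],"travel":[-2.6,-5.5,1.6],"jaw":-1},{"rotation":[3.62,-1.70,0],"travel":[-2.6,-5.6,1.2],"jaw":-1},{"rotation":[3.62,-1.70,0],"travel":[-2.6,-5.6,0.7],"jaw":-1},{"rotation":[3.62,-1.70,0],"travel":[-2.6,-5.7,0.3],"jaw":-1},{"rotation":[3.62,-1.70,0],"travel":[-2.6,-5.7,-0.1],"jaw":-1},{"rotation":[0,0,0],"travel":[0,0,0],"jaw":-1}]'
python3 - <<'E'
from h import *
s=bot.get_obs(); print(s["q"].round(1),s["ee_pos"],s["tcp_rot"],s["opening"],s["wrist_force"])
im=snap("scene","s14"); a=up(im,300,40,440,190,4)
cv2.imwrite("pics/s14c.png",a)
crop(im,"s14j",325,120,375,185,9)
im=snap("top","t14"); crop(im,"t14c",190,130,310,250,5)
E
```

```text
time: 23.48
ee_pos: [0.5549, 0.1509, 0.2951]
tcp_rot: [-89.9, -59.9, 64.8]
wrist_force: [-0.9, 0.0, -1.6]
opening: 0.0226
[ -9.1 -17.4 -20.5  61.5  56.3  29.7] [0.55493488 0.15093958 0.29510576] [-89.90363066 -59.87414765  64.82548525] 0.02259855074884417 [-0.94513393  0.02407616 -1.56636908]
```

View pics/s14c.png

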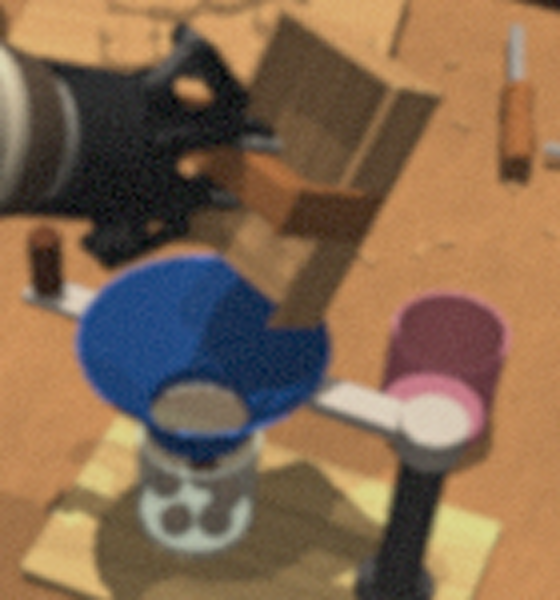

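View pics/s14j.png

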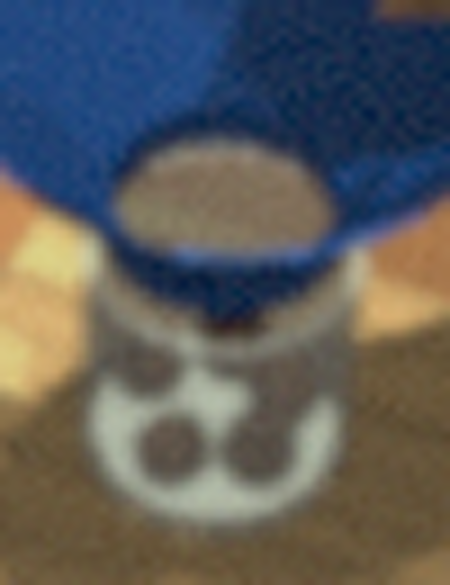

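View pics/t14c.png

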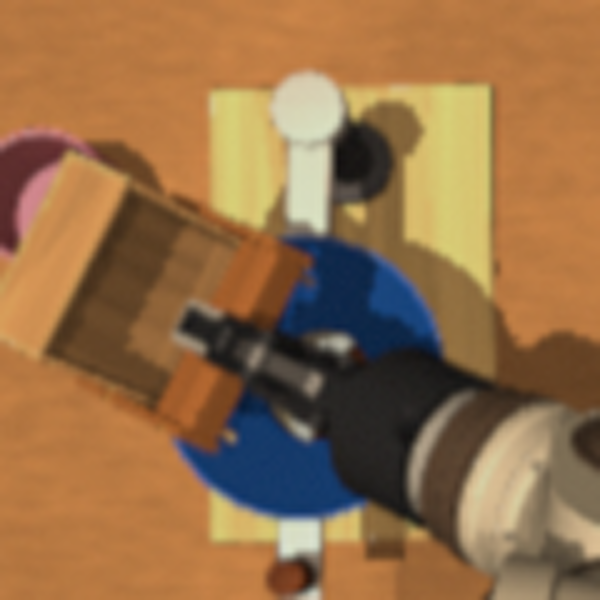

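```bash
python3 -m jog '[{"rotation":[0,0,0],"travel":[0,0,20],"jaw":-1},{"rotation":[-7.76,3.64,0],"travel":[0,0,20],"jaw":-1},{"rotation":[-7.76,3.64,0],"travel":[0,0,10],"jaw":-1},{"rotation":[-7.76,3.64,0],"travel":[0,0,0],"jaw":-1},{"rotation":[-7.76,3.64,0],"travel":[0,0,0],"jaw":-1},{"rotation":[-7.76,3.64,0],"travel":[0,0,0],"jaw":-1},{"rotation":[-7.76,3.64,0],"travel":[0,0,0],"jaw":-1},{"rotation":[-7.76,3.64,0],"travel":[0,0,0],"jaw":-1}]'
python3 -m jog '[{"rotation":[0,0,0],"travel":[0,-10,0],"jaw":-1},{"rotation":[0,0,-6],"travel":[-6,-25,0],"jaw":-1},{"rotation":[0,0,-9],"travel":[-10,-45,0],"jaw":-1},{"rotation":[0,0,-9],"travel":[-10,-50,0],"jaw":-1},{"rotation":[0,0,-9],"travel":[-12,-55,0],"jaw":-1},{"rotation":[0,0,-9],"travel":[-12,-55,0],"jaw":-1},{"rotation":[0,0,-9],"travel":[-10,-50,0],"jaw":-1},{"rotation":[0,0,-8],"travel":[-10,-40,0],"jaw":-1}]'
python3 -m jog '[{"rotation":[0,0,0],"travel":[-2,-20,0],"jaw":-1},{"rotation":[0,0,0],"travel":[0,0,0],"jaw":-1},{"rotation":[0,0,0],"travel":[0,0,0],"jaw":-1}]'
python3 - <<'E'
from h import *
s=bot.get_obs(); print(s["q"].round(1),s["ee_pos"],s["tcp_rot"],s["opening"],s["wrist_force"])
im=snap("scene","s15"); crop(im,"s15c",180,60,440,290,3); crop(im,"s15j",325,120,375,185,9)
im=snap("top","t15"); crop(im,"t15c",190,130,410,290,3.6); crop(im,"t15j",230,180,285,230,10)
E
```

```text
time: 24.58
ee_pos: [0.5553, 0.152, 0.348]
tcp_rot: [-90.1, 0.2, 65.1]
wrist_force: [0.8, -1.1, -2.3]
opening: 0.0231
time: 25.58
ee_pos: [0.4841, -0.1809, 0.3476]
tcp_rot: [-90.0, -0.2, 5.7]
wrist_force: [1.3, -0.6, -1.4]
opening: 0.0234
time: 25.95
ee_pos: [0.4832, -0.1981, 0.3467]
tcp_rot: [-90.0, -0.0, 6.1]
wrist_force: [-0.0, -0.1, -1.8]
opening: 0.0228
[-2.230e+01  5.600e+00  2.400e+01  1.084e+02  1.000e-01  6.160e+01] [ 0.48323276 -0.19812861  0.34673879] [-8.99512747e+01 -4.68425400e-02  6.08401601e+00] 0.022827370582583977 [-0.00442068 -0.07361625 -1.82738538]
```

View pics/s15c.png

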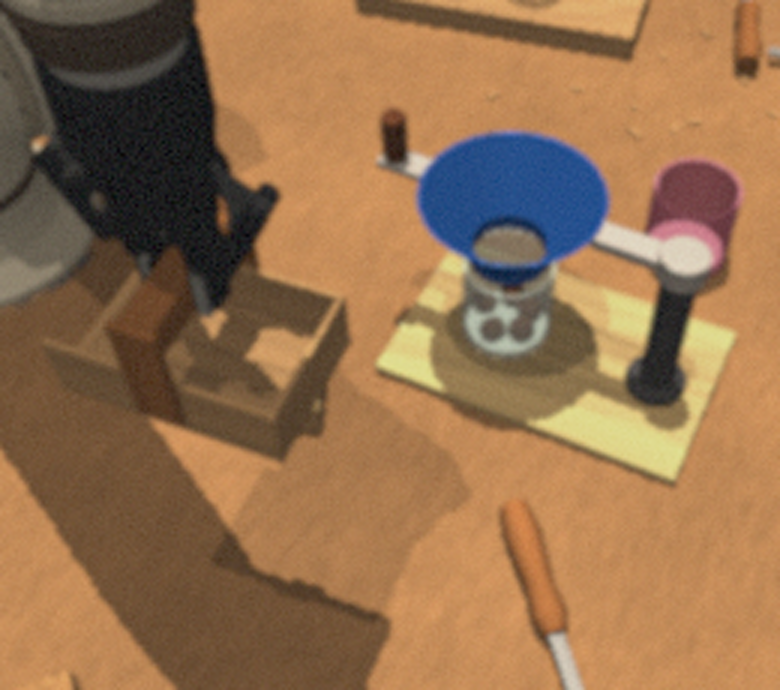

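View pics/t15j.png

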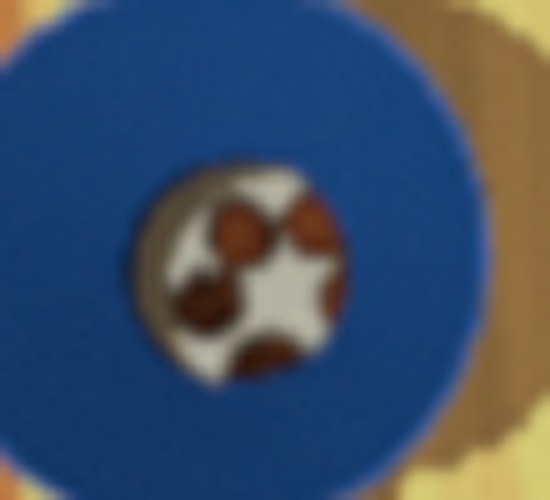

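View pics/t15c.png

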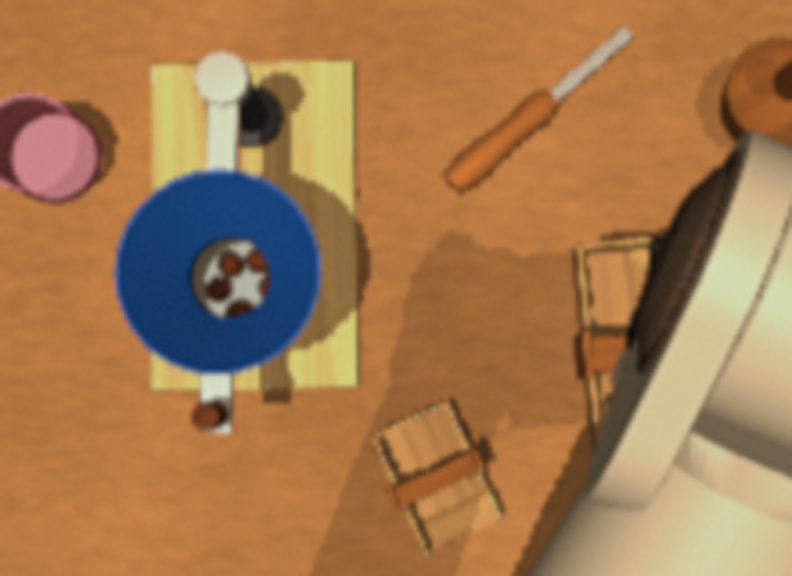

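All five beads show inside the jar from the top view, lying in a ring on its floor, and the tray is empty. Next I set the tray down.

```bash
python3 -m jog '[{"rotation":[0,0,0],"travel":[0,0,-40],"jaw":-1},{"rotation":[0,0,0],"travel":[0,0,-60],"jaw":-1},{"rotation":[0,0,0],"travel":[0,0,-60],"jaw":-1},{"rotation":[0,0,0],"travel":[0,0,-50],"jaw":-1},{"rotation":[0,0,0],"travel":[0,0,-30],"jaw":-1},{"rotation":[0,0,0],"travel":[0,0,-20],"jaw":-1},{"rotation":[0,0,0],"travel":[0,0,-10],"jaw":-1},{"rotation":[0,0,0],"travel":[0,0,-5],"jaw":-1}]'
python3 -m jog '[{"rotation":[0,0,0],"travel":[0,0,0],"jaw":-1},{"rotation":[0,0,0],"travel":[0,0,0],"jaw":-1}]'
```

```text
time: 27.05
ee_pos: [0.4833, -0.1983, 0.0714]
tcp_rot: [-90.0, -0.0, 6.0]
wrist_force: [0.3, 0.1, -1.1]
opening: 0.0229
time: 27.3
ee_pos: [0.4835, -0.1989, 0.0722]
tcp_rot: [-90.0, -0.1, 6.0]
wrist_force: [0.8, 0.1, -1.5]
opening: 0.0227
```

```bash
python3 -m jog '[{"rotation":[0,0,0],"travel":[0,0,-5],"jaw":-1},{"rotation":[0,0,0],"travel":[0,0,-4],"jaw":-1},{"rotation":[0,0,0],"travel":[0,0,-2],"jaw":-1},{"rotation":[0,0,0],"travel":[0,0,0],"jaw":-1},{"rotation":[0,0,0],"travel":[0,0,0],"jaw":-1}]'
```

```text
time: 27.92
ee_pos: [0.483, -0.1988, 0.0604]
tcp_rot: [-90.0, 0.0, 6.0]
wrist_force: [-0.7, -0.1, -1.5]
opening: 0.0227
```

```bash
python3 -m jog '[{"rotation":[0,0,0],"travel":[0,0,-1],"jaw":-1},{"rotation":[0,0,0],"travel":[0,0,0],"jaw":-1},{"rotation":[0,0,0],"travel":[0,0,0],"jaw":-1}]'
```

```text
time: 28.3
ee_pos: [0.4832, -0.1989, 0.06]
tcp_rot: [-90.0, -0.0, 6.0]
wrist_force: [-2.0, 1.2, 5.3]
opening: 0.023
```

Contact reads +5 N, so the tray is on the bench. I release it and lift straight up.

```bash
python3 -m jog '[{"rotation":[0,0,0],"travel":[0,0,0],"jaw":0},{"rotation":[0,0,0],"travel":[0,0,0],"jaw":1},{"rotation":[0,0,0],"travel":[0,0,0],"jaw":1},{"rotation":[0,0,0],"travel":[0,0,0],"jaw":1},{"rotation":[0,0,0],"travel":[0,0,20],"jaw":1},{"rotation":[0,0,0],"travel":[0,0,50],"jaw":1},{"rotation":[0,0,0],"travel":[0,0,60],"jaw":1},{"rotation":[0,0,0],"travel":[0,0,60],"jaw":1}]'
python3 -m jog '[{"rotation":[0,0,0],"travel":[-40,0,30],"jaw":1},{"rotation":[0,0,0],"travel":[-60,0,10],"jaw":1},{"rotation":[0,0,0],"travel":[-60,0,0],"jaw":1},{"rotation":[0,0,0],"travel":[0,0,0],"jaw":1},{"rotation":[0,0,0],"travel":[0,0,0],"jaw":1},{"rotation":[0,0,0],"travel":[0,0,0],"jaw":1}]'
python3 - <<'E'
from h import *
s=bot.get_obs(); print(s["ee_pos"],s["opening"],s["wrist_force"])
kv=P("scene"); im=snap("scene","s17"); x0,y0,f=220,60,4
a=up(im,x0,y0,420,210+40,f)[:600]
ring(im,(.5415,.1235),.036,.108,kv,x0,y0,f,(0,255,0),a)
cv2.imwrite("pics/s17o.png",cv2.resize(a,None,fx=1,fy=1)); crop(im,"s17t",215,150,315,285,4.4)
im=snap("top","t17"); crop(im,"t17c",190,130,450,290,3)
E
```

```text
time: 29.3
ee_pos: [0.4827, -0.1987, 0.2512]
tcp_rot: [-90.0, 0.0, 6.0]
wrist_force: [1.1, -0.0, -0.1]
opening: 0.0851
time: 30.05
ee_pos: [0.3239, -0.1989, 0.289]
tcp_rot: [-89.9, 0.0, 6.0]
wrist_force: [0.3, 0.4, -0.8]
opening: 0.0851
[ 0.32385473 -0.19888028  0.2889706 ] 0.08505036646973772 [ 0.34561213  0.4108732  -0.83531044]
```

View pics/s17o.png

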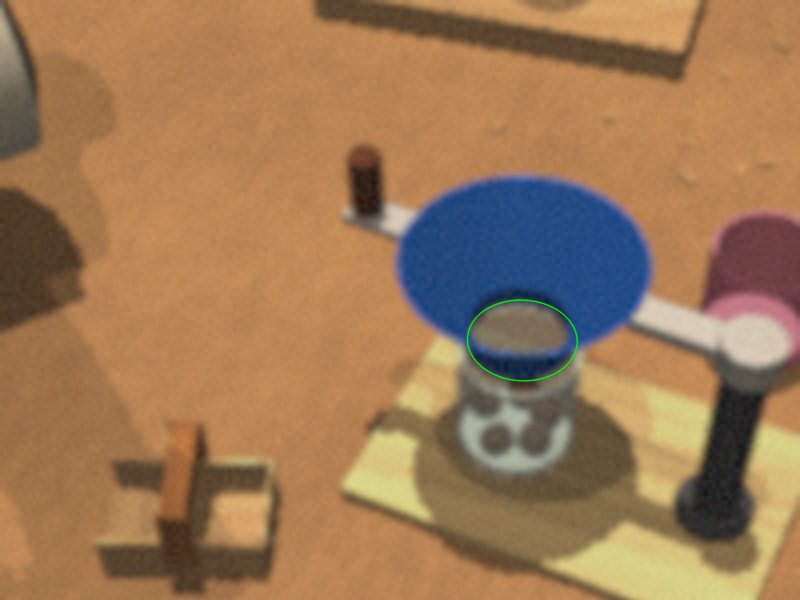

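View pics/t17c.png

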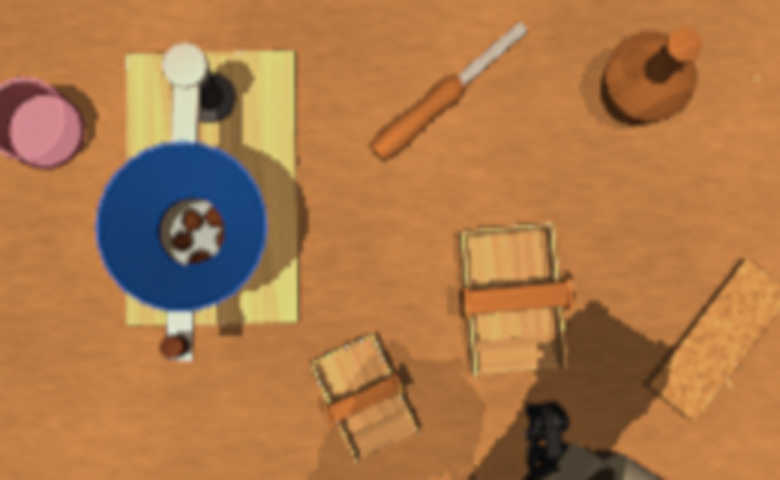

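View pics/s17t.png

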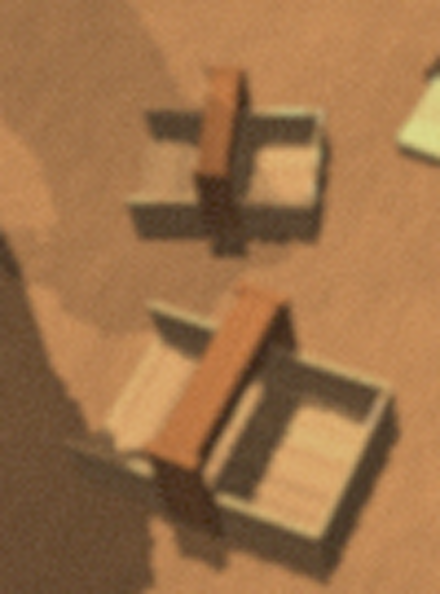

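```bash
python3 -c "
from workcell import bot
print(bot.get_obs()['time']); print(bot.job_done())"
```

```text
30.15
the job is handed in; nothing more can be done
None
```

The job is handed in at 30 s of the 72 s allowed. The funnel is over the jar, all five beads are in the jar, and the empty tray is back on the bench. No verdict was reported.

I gripped the peg, swung the spout over the clear jar and let go. I then lifted the larger tray by its handle and poured the beads with the lip held over the funnel, tipping to 60°. The empty tray went back where it had stood, clear of the stand.

**Last checks:**
- **Beads and jar:** the top view shows five beads on the jar's floor and the tray empty. The scene view shows the jar standing upright.
- **Spout:** its outline matches the jar's mouth to about 2 mm.
- **Tray and robot:** the tray stands flat, after a contact force of about 5 N when I set it down. The gripper is open and clear of everything.
- **Mallet, gouge and cork block:** they look unmoved in the final top view; I did not measure their positions.

**What failed or disagreed:**
- An empty trial of pouring straight towards the robot hit a shoulder joint limit, so I poured diagonally instead. That trial briefly showed about 68 N at the wrist, with nothing near the arm; I took it to be from the motion.
- The top and scene cameras differed by up to about 4 mm on the stand and tray, and 9 mm sideways on the jar. I took the wrist camera for the jar and checked the spout against the jar in the scene view.

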